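# Fetch the coupling from behind the tin and the carton

## Robot

A 7-joint arm with a two-finger parallel gripper is mounted at the origin on the work surface. World frame = base frame: x ahead of the robot, y to its left, z up, the work surface at z = 0. Lengths are in m, angles in degrees, forces in N, time in s.
With the tool pointing down it reaches from about 0.425 to 0.875 m from the base axis. Payload 4.7 kg.
Tool frame: the origin (TCP) lies midway between the tips of the shut fingers; the grasp point (between the pads) lies 19 mm behind it; z points along the fingers, y is the direction in which the jaws open and shut (so a half turn about z gives the same grasp; the last joint's range is limited). The gripper opens to 87 mm and grips with 3 to 60 N. Pads are 19 mm wide; open, the fingers measure 117 mm over their backs; the gripper's body (75 mm by 190 mm) begins 51 mm behind the grasp point.
Start: joints at [-76.312, 18.392, -4.016, 83.108, 1.295, 78.541, -3.26], TCP at [0.145, 0.634, 0.223] pointing down, gripper open.
Joint ranges: [-163.93, 163.93], [-17.29, 119.83], [-79.2, 71.16], [3.27, 140.29], [-89.18, 269.18], [5.43, 117.66], [-154.24, 154.24]. Speed limits (degrees/s): [147.25, 147.25, 180, 180, 180, 180, 180].

## Interface

Orientations are given as [roll, pitch, yaw] about the fixed x, y, z axes, in that order (R = Rz(yaw) Ry(pitch) Rx(roll)).
In Python, from cell import env gives the robot as it stands. The module is installed in compiled form; this text tells all that it offers.
- The arm moves only by the tool servo_tool, never from a script. Its argument "plan" is a list of rows, each a list of 3 entries, a list of its own where there are three numbers: the opening, from 0 (shut) to 1 (fully open), then the shift along the tool's x, y, z in cm, then the turn, a rotation vector about the tool's x, y, z in degrees. A call has 1 to 20 rows; each row shifts and turns the pose as measured when the row begins, along the tool's axes as they then stand; what a row does not reach is not made up. A row lasts 1/12 s, in which the tool goes at most 41.7 mm and 7.16 degrees, less where a joint would pass 70% of its speed; a pose out of reach is approached as far as the arm can. A call is refused whole if a number of a shift passes 4.17 or a number of a turn 7.16, either way. A call with a gripper value outside its range is refused whole. The fingers move at their own pace and stop on an object; "force" is the grip in N (left out, the last holds). Time passes only in rows, so rows that do not move let the fingers close. It gives the time, the measured TCP pose, the force and the opening at its end, in the units of the state.
- env.get_obs(): the state, without advancing time (a new reading comes with each control period).
- env.read_camera(name): name is "scene" or "side" or "wrist"; returns a dict with "image" (420x560x3 uint8, blue, green, red), "fx", "fy", "cx", "cy" (pixels), "rvec" (rotation vector, rad) and "tvec" (3), from world to camera coordinates, as OpenCV has them; the wrist camera has in their place "T_tool_cam" (4x4, takes a point from camera to tool coordinates, whose origin is the TCP and whose axes are the flange's). Camera axes: x right, y down, z forward; pixel columns grow to the right and rows downward; lengths in m; the calibration is good to about 2 mm. A picture is of the moment at which its call begins: read the wrist's pose just before it. There is no depth.
- env.sign_off(): hands the job in, once; it reports no verdict.
The state is a dict: "time_s": time; "qpos": joint angles; "joint_velocities": joint speeds; "effort": joint torques, N m; "tool_pos": TCP position; "tool_rot": TCP orientation; "force": force on the tool from outside, world axes, zero at the start; "wrist_torque": the same for the moment, N m; "grip_width": finger opening in m.
Only numpy, scipy, OpenCV 4.12 (cv2) and the standard library are available. Lean on these libraries where they do the work, as an engineer would, in place of code of your own. Each camera call takes 0.05 s, during which the arm holds its last target. There are 200 camera calls.

## Task

Clear the oil tin and the carton off their cork pads and stand both on the black rubber mat, then take the steel coupling from behind them and stand it in the aluminium clamp, on the bed midway between the jaws. After that put the tin back centred on the round pad and the carton back centred and square on the square pad, everything upright and let go. Tip nothing over on the way, and leave the loose nut lying where it is on the base plate.

Things in the scene. Friction and masses are not known exactly. Their poses are not given: they have to be found in the camera images.
- tin_center (a point): Bare aluminium oil tin, an upright cylinder 50 mm in diameter and 112 mm high, with a dark screw cap 24 mm in diameter and 13 mm high on top (125 mm in all). At the start it stands centred on the round cork pad. The point is on its axis, 56 mm above its underside; z points up along the axis. About 0.3 kg.
- carton_center (a point): Plain cardboard carton with a strip of paper tape over its top, 50 x 50 mm and 120 mm high, rigid and closed. At the start it stands centred on the square cork pad. The point is its centre, 60 mm above its underside; x and y are square to its sides, z up. About 0.3 kg.
- coupling_center (a point): Steel shaft coupling: upright cylinder, 40 mm diameter, 50 mm high, dark bore on top. Stands on the grey steel base plate (190 x 190 x 8 mm), behind (farther from the robot than) the gap between tin and carton, 57 mm behind the line through the pads' centres. Point: on its axis, 25 mm above its underside; z up. About 0.35 kg.
- pad_round: Fixed round cork pad, 70 mm diameter, 4 mm thick, on the grey steel base plate; top 12 mm above the bench. Home of the tin. Origin: centre of its underside, 8 mm above the bench. Heading as the base plate: x points from the pads' row towards the coupling, y along the row. Pads' centres are 80 mm apart; which is on which side changes.
- pad_square: Fixed square cork pad, 70 x 70 mm and 4 mm thick, on the grey steel base plate; its top is 12 mm above the bench. Home of the carton. Origin: centre of its underside, 8 mm above the bench; x and y along its sides, same heading as the base plate and the round pad.
- mat: Fixed black rubber mat, the side area: 200 mm (its x) by 150 mm (its y), 4 mm thick, lying flat on the bench to one side of the base plate. Origin: centre of its underside, on the bench.
- clamp_bed (a point): Point on the bed of the fixed aluminium bench clamp, midway between its jaws on the centre line; bed top 14 mm above the bench. x runs from jaw to jaw (black turning knob at the -x end), y across the open sides, z up. Bed 90 mm wide in y; jaw faces 48 mm either side in x, jaw tops 46 mm above the bed; -y and +y sides are open. On the other side of the base plate from the mat.
- nut: Loose dark steel hex nut, 22 mm wide and 10 mm high, lying flat on the grey steel base plate about 70 mm to one side of the coupling. To be left alone. Origin: centre of its underside.

How it is judged (in metres and radians):
On the way, in this order (a step that is already met when the one before it is completed fails the run):
1. the tin and the carton both stand on the rubber mat, released, with the coupling still in its place (x of tin_center in the frame of mat between -0.09 and 0.09 m and y of tin_center in the frame of mat between -0.065 and 0.065 m and height (world z) of tin_center below 0.072 m and angle between each of tin_center, carton_center's own z axis and vertical below 0.12 rad and linear speed of each of tin, carton below 0.02 m/s and contact force between the fingers and tin below 0.2 N and x of carton_center in the frame of mat between -0.09 and 0.09 m and y of carton_center in the frame of mat between -0.065 and 0.065 m and height (world z) of carton_center below 0.076 m and contact force between the fingers and carton below 0.2 N and distance of coupling_center from where it was at the start of the episode below 0.015 m), for 0.2 s.
2. the coupling stands on the clamp's bed midway between the jaws, released, while the tin and the carton still stand on the mat (horizontal distance between coupling_center and clamp_bed below 0.012 m and height (world z) of coupling_center below 0.047 m and angle between each of coupling_center, tin_center, carton_center's own z axis and vertical below 0.12 rad and linear speed of each of coupling, tin, carton below 0.02 m/s and contact force between the fingers and coupling below 0.2 N and x of tin_center in the frame of mat between -0.09 and 0.09 m and y of tin_center in the frame of mat between -0.065 and 0.065 m and height (world z) of tin_center below 0.072 m and contact force between the fingers and tin below 0.2 N and x of carton_center in the frame of mat between -0.09 and 0.09 m and y of carton_center in the frame of mat between -0.065 and 0.065 m and height (world z) of carton_center below 0.076 m and contact force between the fingers and carton below 0.2 N), for 0.2 s.
3. the tin is back on the round pad and the carton back on the square pad (horizontal distance between tin_center and pad_round below 0.013 m and height (world z) of tin_center below 0.076 m and horizontal distance between carton_center and pad_square below 0.013 m and height (world z) of carton_center below 0.08 m and (angle between the x axis of carton_center and the x axis of pad_square, either way round below 0.25 rad or angle between the x axis of carton_center and the x axis of pad_square, either way round above 1.32 rad) and angle between each of tin_center, carton_center's own z axis and vertical below 0.12 rad and linear speed of each of tin, carton below 0.02 m/s and contact force between the fingers and tin below 0.2 N and contact force between the fingers and carton below 0.2 N), for 0.2 s.
At the end, for the whole second after the job is handed in: The coupling stands upright on the clamp's bed within 12 mm of the middle; the tin stands upright within 13 mm of the round pad's centre and the carton within 13 mm of the square pad's centre, its sides within 0.25 rad of the pad's (any quarter turn); all released and at rest (all of step 3 and horizontal distance between coupling_center and clamp_bed below 0.012 m and height (world z) of coupling_center below 0.047 m and angle between coupling_center's own z axis and vertical below 0.12 rad and linear speed of coupling below 0.02 m/s and contact force between the fingers and coupling below 0.2 N); the robot touches nothing.
It fails at once if the tin, the carton or the coupling is tipped over (angle between any of tin_center, carton_center, coupling_center's own z axis and vertical above 0.6 rad).
It fails at once if the loose nut is moved more than 25 mm (distance of nut from where it was at the start of the episode above 0.025 m).
It also fails if it takes over 117 s, if anything falls off the work surface, if the arm or the gripper's body presses on something with over 40 N, if the wrist force passes 120 N, or if a joint passes its speed limit or range.

## Working session

There is one attempt and no reset: what is moved stays moved. The work goes in short steps, Python scripts to look and compute and a tool call to move; the robot and the scene stay as the last step left them, time stands still between calls to the robot, and variables do not carry over. Pictures are saved under pics/ and viewed, about 12 in all and at most 16, crops included, and the job is handed in when it is done.

Besides the shell and the picture viewer there is one more tool, called after ">>>" by a JSON object that holds its "op" and its "data", one argument or row to a line. servo_tool: Moves the arm, as the interface text tells. Its arguments: {"type":"object","properties":{"plan":{"type":"array"},"force":{"type":"number"}},"required":["plan"]}

```bash
mkdir -p pics; ls
python3 - <<'E'
from cell import env
import cv2,numpy as np
o=env.get_obs(); print(o)
for n in ["scene","side","wrist"]:
    c=env.read_camera(n); cv2.imwrite(f"pics/{n}0.png",c["image"])
    print(n,{k:v for k,v in c.items() if k!="image"})
E
```

```text
pics
{'time_s': 0.0, 'qpos': array([-76.31223487,  18.4372544 ,  -4.01481716,  83.17571842,
         1.29494379,  78.54244936,  -3.26061783]), 'joint_velocities': array([ 0.02754321,  0.0204763 , -0.03498843,  0.06342335,  0.06040209,
       -0.04439485,  0.09052621]), 'effort': array([-1.99664532e-05, -4.91283381e+01, -4.04036539e-01, -3.12524128e+01,
       -6.41645584e-02,  4.36808739e-02,  1.55156176e-04]), 'tool_pos': array([0.14482088, 0.63307583, 0.22147475]), 'tool_rot': array([-1.79889819e+02,  6.09814796e-03,  1.67120701e+02]), 'force': array([-0.42500296,  0.15715579,  0.47412436]), 'wrist_torque': array([ 0.04022233, -0.00248599, -0.05677632]), 'grip_width': 0.08684232047522811}
scene {'fx': 529.1872452328519, 'fy': 529.1872452328519, 'cx': 275.81801577834796, 'cy': 219.74940486384793, 'rvec': array([ 2.02215102,  1.4440729 , -0.5497987 ]), 'tvec': array([-0.20113711, -0.32287951,  1.47111468])}
side {'fx': 493.79384885313453, 'fy': 493.79384885313453, 'cx': 282.2164948759451, 'cy': 217.5892811703542, 'rvec': array([ 0.61665029, -2.72051077,  1.09730543]), 'tvec': array([0.51317205, 0.21937052, 0.91879789])}
wrist {'fx': 295.1064466360707, 'fy': 295.1064466360707, 'cx': 281.1418628854682, 'cy': 211.65002927426949, 'T_tool_cam': array([[-8.09633769e-04, -9.60851877e-01, -2.77061392e-01,
         7.61322269e-02],
       [ 9.99999670e-01, -7.96224193e-04, -1.60902937e-04,
         9.56560011e-04],
       [-6.59990940e-05, -2.77061431e-01,  9.60852205e-01,
        -1.62174411e-01],
       [ 0.00000000e+00,  0.00000000e+00,  0.00000000e+00,
         1.00000000e+00]])}
```

```bash
python3 -c "
import cv2
a=cv2.imread('pics/scene0.png');b=cv2.imread('pics/side0.png');c=cv2.imread('pics/wrist0.png')
cv2.imwrite('pics/ss.png',cv2.resize(cv2.hconcat([a,b]),(800,300)))"
```

```text
(no output)
```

View pics/scene0.png

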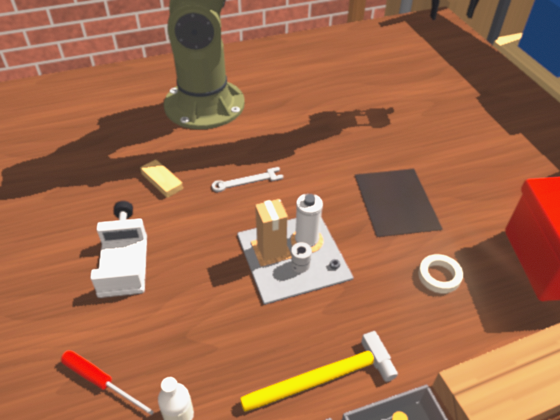

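View pics/side0.png

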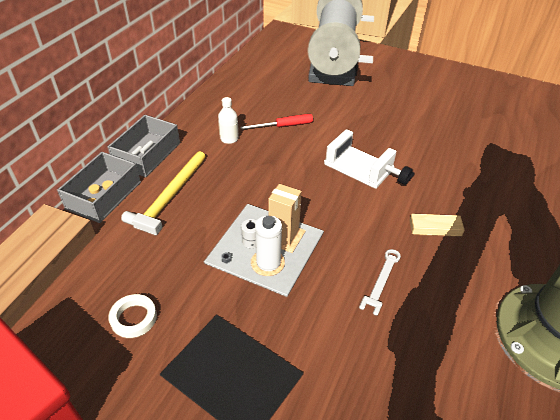

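View pics/wrist0.png

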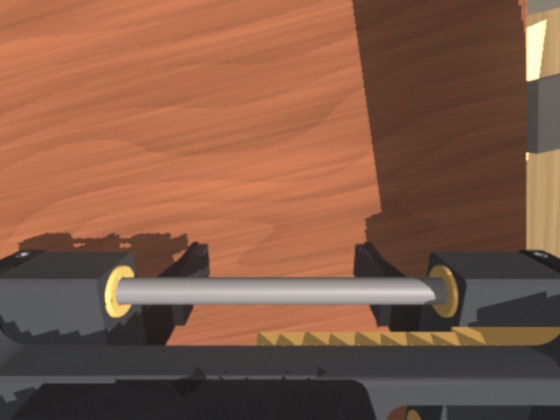

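```bash
cat > h.py <<'E'
import cv2,numpy as np
from scipy.spatial.transform import Rotation as Ro
def ray(c,uv,z,T=None):
    """pixel -> world point on plane z. T: world-from-cam 4x4 for the wrist"""
    d=np.array([(uv[0]-c["cx"])/c["fx"],(uv[1]-c["cy"])/c["fy"],1.])
    if T is None:
        R=cv2.Rodrigues(c["rvec"])[0].T; p=-R@c["tvec"]
    else: R,p=T[:3,:3],T[:3,3]
    d=R@d; return p+d*(z-p[2])/d[2]
def wristT(o,c):
    T=np.eye(4);T[:3,:3]=Ro.from_euler('xyz',o["tool_rot"],degrees=True).as_matrix();T[:3,3]=o["tool_pos"]
    return T@c["T_tool_cam"]
def proj(c,p):
    return cv2.projectPoints(np.array([p],float),c["rvec"],c["tvec"],np.array([[c["fx"],0,c["cx"]],[0,c["fy"],c["cy"]],[0,0,1]]),None)[0].ravel()
E
python3 - <<'E'
from cell import env
from h import *
np.set_printoptions(precision=4,suppress=True)
sc=env.read_camera("scene");sd=env.read_camera("side")
def poly(mask,seed,n=4):
    _,l=cv2.connectedComponents(mask); m=(l==l[seed[1],seed[0]]).astype(np.uint8)
    h=cv2.convexHull(max(cv2.findContours(m,0,2)[0],key=cv2.contourArea))
    return cv2.approxPolyN(h,n,ensure_convex=True).reshape(-1,2) if hasattr(cv2,'approxPolyN') else h
for n,c,ms,ps in(("scene",sc,(398,205),(285,283)),("side",sd,(235,370),(275,278))):
    im=c["image"];hsv=cv2.cvtColor(im,cv2.COLOR_BGR2HSV)
    m=((hsv[...,2]<75)&(hsv[...,1]<90)).astype(np.uint8)
    P=poly(m,ms);print(n,"mat",P.tolist());W=np.array([ray(c,p,.004) for p in P]);print(W[:,:2],W.mean(0))
    print(hsv[ps[1],ps[0]])
    m=((hsv[...,2]>90)&(hsv[...,1]<60)).astype(np.uint8)
    P=poly(m,ps);print(n,"plate",P.tolist());W=np.array([ray(c,p,.008) for p in P]);print(W[:,:2],W.mean(0))
x=lambda im,a,b,s:cv2.resize(im[b:b+150,a:a+200],None,fx=2,fy=2*1.0,interpolation=2)
A=np.vstack([np.hstack([x(sc["image"],220,170,2),x(sd["image"],180,170,2)]),np.hstack([x(sc["image"],60,180,2),x(sd["image"],280,110,2)])])
cv2.imwrite("pics/crop1.png",A)
E
```

```text
scene mat [[559, 0], [559, 419], [0, 419], [0, 0]]
[[-0.1956  1.3518]
 [ 1.0529  0.3471]
 [ 0.7523 -0.5293]
 [-0.8239 -0.5341]] [0.1964 0.1589 0.004 ]
[  8   5 225]
scene plate [[353, 279], [263, 304], [236, 234], [316, 186]]
[[ 0.6846  0.1405]
 [ 0.6824 -0.0491]
 [ 0.4944 -0.0489]
 [ 0.4124  0.1701]] [0.5684 0.0532 0.008 ]
side mat [[303, 372], [250, 445], [159, 374], [216, 314]]
[[0.3988 0.2739]
 [0.4252 0.4209]
 [0.6203 0.3843]
 [0.5934 0.2381]] [0.5094 0.3293 0.004 ]
[ 30   9 221]
side plate [[324, 231], [287, 296], [202, 262], [247, 203]]
[[ 0.4872 -0.0449]
 [ 0.4887  0.1451]
 [ 0.6805  0.1451]
 [ 0.6785 -0.0476]] [0.5838 0.0494 0.008 ]
```

View pics/crop1.png

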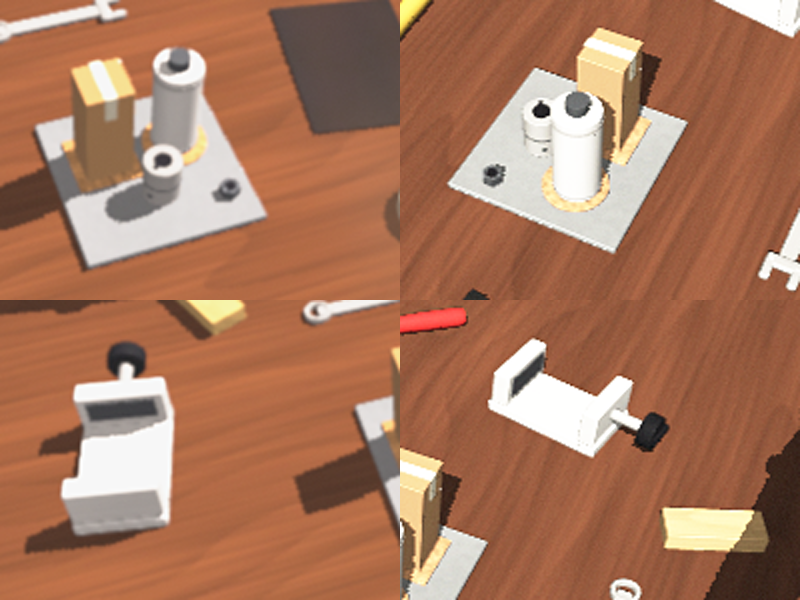

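Run:
```python
from cell import env
from h import *
np.set_printoptions(precision=4,suppress=True)
sc=env.read_camera("scene");sd=env.read_camera("side")
S=lambda x,y,z:ray(sc,(220+x/2,170+y/2),z)[:2]
D=lambda x,y,z:ray(sd,(180+(x-400)/2,170+y/2),z)[:2]
print("cap",S(180,55,.137),D(578,101,.137))
print("carton S",[S(*p,.132) for p in((72,68),(124,60),(135,97),(83,104))])
print("carton D",[D(*p,.132) for p in((596,29),(643,40),(626,70),(578,53))])
print("coup",S(162,154,.058),D(541,110,.058))
print("nut",S(230,186,.018),D(493,172,.018))
S=lambda x,y,z:ray(sc,(60+x/2,180+(y-300)/2),z)[:2]
D=lambda x,y,z:ray(sd,(280+(x-400)/2,110+(y-300)/2),z)[:2]
print("clamp S back inner, front inner",[S(*p,.06) for p in((79,405),(168,396),(64,483),(165,485))])
print("clamp D",[D(*p,.06) for p in((503,380),(546,346),(582,412),(623,377))])
print("knob",S(127,358,.035),D(652,432,.035))
```

```text
cap [0.559  0.0898] [0.5552 0.0889]
carton S [array([ 0.5371, -0.0142]), array([0.5432, 0.0373]), array([0.5928, 0.0309]), array([ 0.5853, -0.0186])]
carton D [array([ 0.585 , -0.0128]), array([ 0.536, -0.019]), array([0.5338, 0.0272]), array([0.5859, 0.0265])]
coup [0.6108 0.0546] [0.6167 0.0503]
nut [0.6425 0.1184] [0.6388 0.1162]
clamp S back inner, front inner [array([ 0.445 , -0.3198]), array([ 0.4619, -0.2324]), array([ 0.5401, -0.3446]), array([ 0.5735, -0.2541])]
clamp D [array([ 0.555 , -0.2524]), array([ 0.5312, -0.3401]), array([ 0.4508, -0.238 ]), array([ 0.4263, -0.323 ])]
knob [ 0.3693 -0.2659] [ 0.3707 -0.2701]
```

>>> {"op": "servo_tool", "data": {
  "plan": [
    [1, [0, 0, 0], [0, 0, 7]],
    [1, [0, 0, 0], [0, 0, 7]],
    [1, [0, 0, 0], [0, 0, 7]],
    [1, [0, 0, 0], [0, 0, 7]],
    [1, [0, 0, 0], [0, 0, 7]],
    [1, [0, 0, 0], [0, 0, 7]],
    [1, [0, 0, 0], [0, 0, 7]],
    [1, [0, 0, 0], [0, 0, 7]],
    [1, [0, 0, 0], [0, 0, 7]],
    [1, [0, 0, 0], [0, 0, 7]],
    [1, [0, 0, 0], [0, 0, 7]]
  ],
  "force": 25
}}

```text
time_s: 1.27
tool_pos: [0.1447, 0.6331, 0.2217]
tool_rot: [-180.0, 0.1, 88.3]
force: [-0.3, -0.1, 0.1]
grip_width: 0.087
```

```bash
cat >> h.py <<'E'
def go(o,x,y,z,yaw=None):
    "tool shift (cm) to a world TCP, and turns left"
    R=Ro.from_euler('xyz',o["tool_rot"],degrees=True)
    d=R.inv().apply(np.array([x,y,z])-o["tool_pos"])*100
    r=None if yaw is None else (R.inv()*Ro.from_euler('xyz',[180,0,yaw],degrees=True)).as_rotvec(degrees=True).round(2)
    print("t",o["time_s"],"tcp",o["tool_pos"].round(4),"rpy",o["tool_rot"].round(2),"grip",round(o["grip_width"],4),"F",o["force"].round(1)," -> shift",d.round(2),"turn",r)
E
cat > go.py <<'E'
import sys
from cell import env
from h import *
o=env.get_obs(); go(o,*map(float,sys.argv[1:])); print(o["qpos"].round(1))
E
python3 go.py .557 .35 .24 90
```

```text
t 1.2667 tcp [0.1447 0.6331 0.2217] rpy [-1.7996e+02  9.0000e-02  8.8270e+01] grip 0.087 F [-0.3 -0.1  0.1]  -> shift [-27.05  42.07  -1.82] turn [-0.05  0.09 -1.73]
[-84.3  18.3   6.2  83.5  -2.   78.4 -79.8]
```

>>> {"op": "servo_tool", "data": {
  "plan": [
    [1, [-2.2, 3.4, -0.2], [0, 0, 0]],
    [1, [-2.2, 3.4, -0.2], [0, 0, 0]],
    [1, [-2.2, 3.4, -0.2], [0, 0, 0]],
    [1, [-2.2, 3.4, -0.2], [0, 0, 0]],
    [1, [-2.2, 3.4, -0.2], [0, 0, 0]],
    [1, [-2.2, 3.4, -0.2], [0, 0, 0]],
    [1, [-2.2, 3.4, -0.2], [0, 0, 0]],
    [1, [-2.2, 3.4, -0.2], [0, 0, 0]],
    [1, [-2.2, 3.4, -0.2], [0, 0, 0]],
    [1, [-2.2, 3.4, -0.2], [0, 0, 0]],
    [1, [-2.2, 3.4, -0.2], [0, 0, -1.7]],
    [1, [-2.2, 3.4, -0.2], [0, 0, 0]]
  ]
}}

```text
time_s: 2.27
tool_pos: [0.5446, 0.3597, 0.2433]
tool_rot: [-179.6, -0.3, 91.2]
force: [-0.0, 0.1, -0.8]
grip_width: 0.0867
```

```bash
python3 go.py .557 .089 .26 90
```

```text
t 2.2667 tcp [0.5446 0.3597 0.2433] rpy [-179.61   -0.27   91.23] grip 0.0867 F [-0.   0.1 -0.8]  -> shift [-27.08   0.65  -1.8 ] turn [-0.39 -0.27  1.23]
[-52.   18.8  21.3  81.6  -7.3  81.1 -29.3]
```

>>> {"op": "servo_tool", "data": {
  "plan": [
    [1, [-2.7, 0.05, -0.2], [0, 0, 1.2]],
    [1, [-2.7, 0.1, -0.2], [0, 0, 0]],
    [1, [-2.7, 0.1, -0.2], [-0.4, -0.3, 0]],
    [1, [-2.7, 0.1, -0.2], [0, 0, 0]],
    [1, [-2.7, 0.1, -0.2], [0, 0, 0]],
    [1, [-2.7, 0.1, -0.2], [0, 0, 0]],
    [1, [-2.7, 0.1, -0.2], [0, 0, 0]],
    [1, [-2.7, 0.05, -0.2], [0, 0, 0]],
    [1, [-2.4, 0.05, -0.2], [0, 0, 0]],
    [1, [0, 0, 0], [0, 0, 0]]
  ]
}}

```text
time_s: 3.1
tool_pos: [0.5593, 0.0962, 0.2606]
tool_rot: [179.7, 0.5, 89.0]
force: [0.4, -1.2, -0.1]
grip_width: 0.0872
```

```bash
python3 go.py .557 .089 .26 90
python3 - <<'E'
from cell import env
from h import *
o=env.get_obs();c=env.read_camera("wrist");cv2.imwrite("pics/w1.png",c["image"])
E
```

```text
t 3.1 tcp [0.5593 0.0962 0.2606] rpy [179.73   0.51  88.96] grip 0.0872 F [ 0.4 -1.2 -0.1]  -> shift [-0.73 -0.21  0.07] turn [ 0.26  0.52 -1.04]
[-39.6   7.4  29.7  93.1  -3.2  80.3 -10.7]
```

View pics/w1.png

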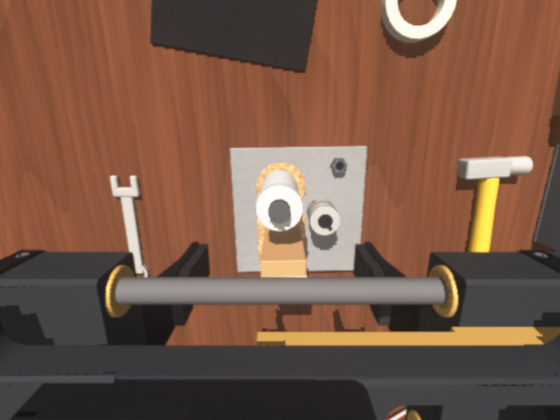

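Run:
```python
from cell import env
from h import *
np.set_printoptions(precision=4,suppress=True)
o=env.get_obs();c=env.read_camera("wrist");T=wristT(o,c)
W=lambda u,v,z:ray(c,(u,v),z,T)[:2]
print("cap",W(280,210,.137),"coup",W(325,219.5,.058),"nut",W(339.5,166,.018))
print("plate",W(232,149.5,.008),W(366,147,.008),W(236,272,.008),"mat",W(151,43,.004),W(306,73,.004))
g=c["image"][140:290,210:390];hs=cv2.cvtColor(g,cv2.COLOR_BGR2HSV)
m=((hs[...,1]>120)&(hs[...,0]>12)&(hs[...,0]<25)).astype(np.uint8)
cap=((hs[...,2]<110)&(hs[...,1]<60)).astype(np.uint8)
n,l,s,ce=cv2.connectedComponentsWithStats(cap)
for i in range(1,n):
    if s[i,4]>60: print("dark",ce[i]+[210,140],s[i])
cv2.imwrite("pics/w1c.png",cv2.resize(g,None,fx=4,fy=4,interpolation=2))
```

```text
cap [0.5584 0.0943] coup [0.6161 0.0575] nut [0.6402 0.1209]
plate [0.4932 0.1447] [0.6776 0.1449] [ 0.4873 -0.0425] mat [0.3989 0.2779] [0.5947 0.2401]
dark [339.4394 167.7576] [125  24  10   9  66]
dark [325.2465 223.7113] [109  77  13  15 142]
dark [323.308 242.732] [102  94  24  17 250]
dark [369.4623 263.1741] [143 103  37  36 982]
```

View pics/w1c.png

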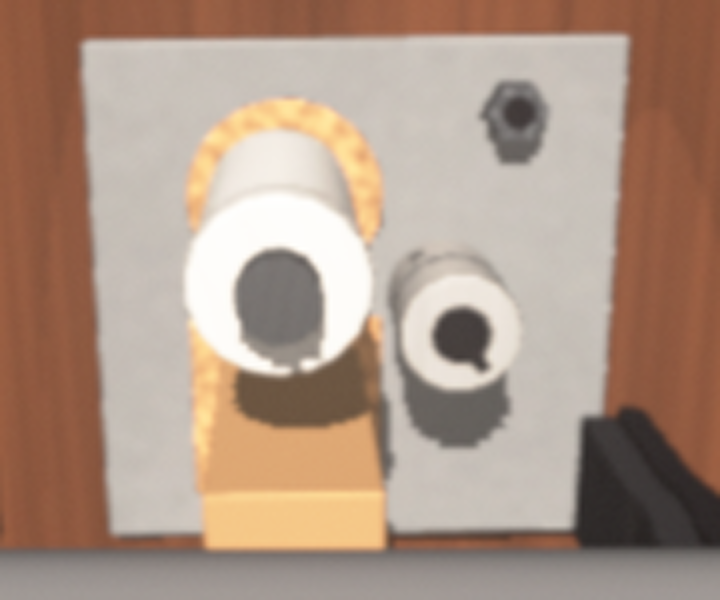

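>>> {"op": "servo_tool", "data": {
  "plan": [
    [1, [-0.5, -0.1, 0], [0.3, 0.5, -1]],
    [1, [-0.2, 0, 1.5], [0, 0, 0]],
    [1, [0, 0, 2.5], [0, 0, 0]],
    [1, [0, 0, 2.5], [0, 0, 0]],
    [1, [0, 0, 2.5], [0, 0, 0]],
    [1, [0, 0, 2], [0, 0, 0]],
    [1, [0, 0, 0], [0, 0, 0]]
  ]
}}

```text
time_s: 3.78
tool_pos: [0.558, 0.1096, 0.1468]
tool_rot: [179.9, -0.6, 91.3]
force: [-1.0, 0.6, -0.3]
grip_width: 0.087
```

```bash
python3 go.py .558 .0897 .078 90
```

```text
t 3.7833 tcp [0.558  0.1096 0.1468] rpy [179.89  -0.59  91.28] grip 0.087 F [-1.   0.6 -0.3]  -> shift [-2.06 -0.06  6.86] turn [ 0.1  -0.59  1.28]
[-38.7  11.9  28.7 101.7  -6.7  67.7  -6.8]
```

>>> {"op": "servo_tool", "data": {
  "plan": [
    [1, [-1, 0, 0], [0, -0.3, 0.6]],
    [1, [-0.6, 0, 0], [0, 0, 0]],
    [1, [0, 0, 0], [0, 0, 0]],
    [1, [0, 0, 0], [0, 0, 0]]
  ]
}}

```text
time_s: 4.12
tool_pos: [0.559, 0.0961, 0.1486]
tool_rot: [179.8, -0.3, 90.9]
force: [1.2, -0.5, -0.4]
grip_width: 0.0867
```

```bash
python3 go.py .558 .0897 .078 90
```

```text
t 4.1167 tcp [0.559  0.0961 0.1486] rpy [179.85  -0.3   90.94] grip 0.0867 F [ 1.2 -0.5 -0.4]  -> shift [-0.67 -0.13  7.06] turn [ 0.15 -0.3   0.94]
[-38.1  11.6  29.2 101.8  -6.4  67.9  -6.1]
```

>>> {"op": "servo_tool", "data": {
  "plan": [
    [1, [-0.5, -0.1, 1], [0, -0.3, 0.6]],
    [1, [-0.3, -0.05, 1.2], [0, 0, 0]],
    [1, [0, 0, 1.2], [0, 0, 0]],
    [1, [0, 0, 1.2], [0, 0, 0]],
    [1, [0, 0, 1.2], [0, 0, 0]],
    [1, [0, 0, 0], [0, 0, 0]],
    [1, [0, 0, 0], [0, 0, 0]]
  ]
}}

```text
time_s: 4.7
tool_pos: [0.5592, 0.0866, 0.0871]
tool_rot: [179.6, -0.1, 90.2]
force: [0.0, -0.5, 0.7]
grip_width: 0.0867
```

```bash
python3 go.py .558 .0897 .078 90
```

```text
t 4.7 tcp [0.5592 0.0866 0.0871] rpy [ 1.7958e+02 -9.0000e-02  9.0150e+01] grip 0.0867 F [ 0.  -0.5  0.7]  -> shift [ 0.31 -0.13  0.91] turn [ 0.42 -0.09  0.15]
[-36.9  15.1  29.1 105.8  -8.3  60.8  -4.5]
```

>>> {"op": "servo_tool", "data": {
  "plan": [
    [1, [0.3, -0.1, 0.7], [0.3, 0, 0]],
    [1, [0, 0, 0.2], [0, 0, 0]],
    [1, [0, 0, 0], [0, 0, 0]],
    [1, [0, 0, 0], [0, 0, 0]]
  ]
}}

```text
time_s: 5.03
tool_pos: [0.5583, 0.0901, 0.0773]
tool_rot: [179.9, -0.1, 90.2]
force: [-0.1, 0.0, -0.0]
grip_width: 0.0871
```

```bash
python3 go.py .558 .0897 .078 90
python3 - <<'E'
from cell import env
import cv2
cv2.imwrite("pics/w2.png",env.read_camera("wrist")["image"])
E
```

```text
t 5.0333 tcp [0.5583 0.0901 0.0773] rpy [ 1.7991e+02 -9.0000e-02  9.0160e+01] grip 0.0871 F [-0.1  0.  -0. ]  -> shift [-0.04 -0.03 -0.07] turn [ 0.09 -0.09  0.16]
[-36.9  15.9  28.8 106.   -8.9  60.1  -4.4]
```

View pics/w2.png

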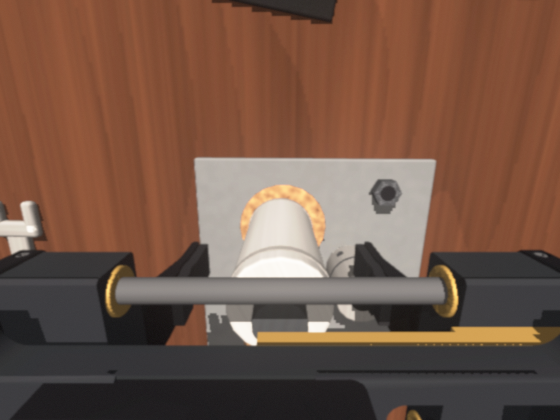

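>>> {"op": "servo_tool", "data": {
  "plan": [
    [0, [0, 0, 0], [0, 0, 0]],
    [0, [0, 0, 0], [0, 0, 0]],
    [0, [0, 0, 0], [0, 0, 0]],
    [0, [0, 0, 0], [0, 0, 0]],
    [0, [0, 0, 0], [0, 0, 0]],
    [0, [0, 0, 0], [0, 0, 0]],
    [0, [0, 0, 0], [0, 0, 0]],
    [0, [0, 0, 0], [0, 0, 0]]
  ],
  "force": 30
}}

```text
time_s: 5.75
tool_pos: [0.5594, 0.0903, 0.0791]
tool_rot: [179.8, -0.2, 90.2]
force: [0.2, 0.2, -1.2]
grip_width: 0.05
```

```bash
python3 go.py .558 .0897 .24 90
```

```text
t 5.75 tcp [0.5594 0.0903 0.0791] rpy [ 1.7975e+02 -1.6000e-01  9.0150e+01] grip 0.05 F [ 0.2  0.2 -1.2]  -> shift [ -0.02  -0.07 -16.09] turn [ 0.25 -0.16  0.15]
[-36.9  15.8  28.8 105.9  -8.9  60.2  -4.4]
```

>>> {"op": "servo_tool", "data": {
  "plan": [
    [0, [0, 0, -0.5], [0, 0, 0]],
    [0, [0, 0, -1.2], [0, 0, 0]],
    [0, [0, 0, -1.6], [0, 0, 0]],
    [0, [0, 0, -1.8], [0, 0, 0]],
    [0, [0, 0, -1.8], [0, 0, 0]],
    [0, [0, 0, -1.8], [0, 0, 0]],
    [0, [0, 0, -1.8], [0, 0, 0]],
    [0, [0, 0, -1.8], [0, 0, 0]],
    [0, [0, 0, -1.6], [0, 0, 0]],
    [0, [0, 0, -1.2], [0, 0, 0]],
    [0, [0, 0, -0.6], [0, 0, 0]],
    [0, [0, 0, 0], [0, 0, 0]]
  ]
}}

```text
time_s: 6.75
tool_pos: [0.5557, 0.0879, 0.2483]
tool_rot: [180.0, -0.1, 90.0]
force: [0.4, 0.9, -2.2]
grip_width: 0.0496
```

```bash
python3 go.py .559 .35 .24 90
```

```text
t 6.75 tcp [0.5557 0.0879 0.2483] rpy [ 1.7999e+02 -6.0000e-02  9.0000e+01] grip 0.0496 F [ 0.4  0.9 -2.2]  -> shift [26.21  0.33  0.85] turn [ 0.01 -0.06  0.  ]
[-38.9   7.2  30.   94.7  -3.7  79.1  -8.4]
```

>>> {"op": "servo_tool", "data": {
  "plan": [
    [0, [0.8, 0.05, 0], [0, 0, 0]],
    [0, [1.6, 0.05, 0], [0, 0, 0]],
    [0, [2.2, 0.05, 0], [0, 0, 0]],
    [0, [2.5, 0.05, 0], [0, 0, 0]],
    [0, [2.5, 0.05, 0], [0, 0, 0]],
    [0, [2.5, 0.05, 0], [0, 0, 0]],
    [0, [2.5, 0, 0], [0, 0, 0]],
    [0, [2.5, 0, 0], [0, 0, 0]],
    [0, [2.5, 0, 0], [0, 0, 0]],
    [0, [2.2, 0, 0.2], [0, 0, 0]],
    [0, [1.6, 0, 0.2], [0, 0, 0]],
    [0, [1, 0, 0], [0, 0, 0]],
    [0, [0.5, 0, 0], [0, 0, 0]],
    [0, [0, 0, 0], [0, 0, 0]],
    [0, [0, 0, 0], [0, 0, 0]]
  ]
}}

```text
time_s: 8.0
tool_pos: [0.5511, 0.35, 0.2277]
tool_rot: [-178.8, 0.6, 89.8]
force: [-0.5, 0.5, -2.1]
grip_width: 0.0495
```

```bash
python3 go.py .559 .35 .07 90
```

```text
t 8.0 tcp [0.5511 0.35   0.2277] rpy [-178.76    0.59   89.81] grip 0.0495 F [-0.5  0.5 -2.1]  -> shift [ 0.16  1.13 15.74] turn [-1.24  0.59 -0.2 ]
[-51.3  20.2  21.9  81.7  -7.6  80.9 -29.5]
```

>>> {"op": "servo_tool", "data": {
  "plan": [
    [0, [0, 0.4, 1], [-0.6, 0.3, 0]],
    [0, [0, 0.4, 1.8], [-0.4, 0.2, 0]],
    [0, [0, 0.1, 1.8], [0, 0, 0]],
    [0, [0, 0, 1.8], [0, 0, 0]],
    [0, [0, 0, 1.8], [0, 0, 0]],
    [0, [0, 0, 1.8], [0, 0, 0]],
    [0, [0, 0, 1.4], [0, 0, 0]],
    [0, [0, 0, 0.8], [0, 0, 0]],
    [0, [0, 0, 0], [0, 0, 0]],
    [0, [0, 0, 0], [0, 0, 0]]
  ]
}}

```text
time_s: 8.83
tool_pos: [0.5684, 0.331, 0.1069]
tool_rot: [179.7, 0.2, 88.5]
force: [0.2, 1.2, -2.7]
grip_width: 0.0495
```

```bash
python3 go.py .559 .35 .07 90
```

```text
t 8.8333 tcp [0.5684 0.331  0.1069] rpy [179.68   0.24  88.45] grip 0.0495 F [ 0.2  1.2 -2.7]  -> shift [ 1.89 -1.01  3.68] turn [ 0.32  0.24 -1.54]
[-49.6  24.3  21.7  90.7  -9.1  66.7 -27.6]
```

>>> {"op": "servo_tool", "data": {
  "plan": [
    [0, [1, -0.6, 0.4], [0.2, 0.2, -0.8]],
    [0, [1, -0.4, 0.8], [0, 0, -0.7]],
    [0, [0.2, 0, 0.9], [0, 0, 0]],
    [0, [0, 0, 0.6], [0, 0, 0]],
    [0, [0, 0, 0], [0, 0, 0]],
    [0, [0, 0, 0], [0, 0, 0]]
  ]
}}

```text
time_s: 9.33
tool_pos: [0.5596, 0.3575, 0.0813]
tool_rot: [179.6, -0.2, 90.2]
force: [-0.0, 0.3, -1.1]
grip_width: 0.0495
```

```bash
python3 go.py .559 .35 .07 90
```

```text
t 9.3333 tcp [0.5596 0.3575 0.0813] rpy [179.63  -0.24  90.17] grip 0.0495 F [-0.   0.3 -1.1]  -> shift [-0.75 -0.07  1.12] turn [ 0.37 -0.24  0.17]
[-50.6  26.   20.4  91.3  -9.8  64.  -27.7]
```

>>> {"op": "servo_tool", "data": {
  "plan": [
    [0, [-0.4, 0, 0.4], [0.2, 0, 0]],
    [0, [-0.2, 0, 0.4], [0, 0, 0]],
    [0, [0, 0, 0.2], [0, 0, 0]],
    [0, [0, 0, 0], [0, 0, 0]],
    [0, [0, 0, 0], [0, 0, 0]]
  ]
}}

```text
time_s: 9.75
tool_pos: [0.5605, 0.3508, 0.0713]
tool_rot: [179.8, -0.3, 90.1]
force: [0.5, 0.5, -2.7]
grip_width: 0.0497
```

```bash
python3 go.py .559 .35 .07 90
```

```text
t 9.75 tcp [0.5605 0.3508 0.0713] rpy [179.79  -0.28  90.13] grip 0.0497 F [ 0.5  0.5 -2.7]  -> shift [-0.08 -0.15  0.13] turn [ 0.21 -0.28  0.12]
[-50.1  26.4  20.4  92.1 -10.2  63.  -26.9]
```

>>> {"op": "servo_tool", "data": {
  "plan": [
    [0, [0, 0, 0.15], [0, 0, 0]],
    [0, [0, 0, 0.1], [0, 0, 0]],
    [0, [0, 0, 0], [0, 0, 0]],
    [0, [0, 0, 0], [0, 0, 0]]
  ]
}}

```text
time_s: 10.08
tool_pos: [0.5613, 0.3507, 0.0714]
tool_rot: [179.7, -0.4, 90.1]
force: [-0.4, -0.0, -1.5]
grip_width: 0.0493
```

>>> {"op": "servo_tool", "data": {
  "plan": [
    [0, [0, 0, 0.3], [0, 0, 0]],
    [0, [0, 0, 0], [0, 0, 0]],
    [0, [0, 0, 0], [0, 0, 0]]
  ]
}}

```text
time_s: 10.33
tool_pos: [0.5623, 0.3514, 0.0722]
tool_rot: [179.6, -0.5, 90.1]
force: [-0.4, -0.1, -1.8]
grip_width: 0.0494
```

>>> {"op": "servo_tool", "data": {
  "plan": [
    [0, [0, -0.1, 0.5], [0, 0, 0]],
    [0, [0, -0.1, 0.5], [0, 0, 0]]
  ]
}}

```text
time_s: 10.5
tool_pos: [0.563, 0.3524, 0.0707]
tool_rot: [179.4, -0.7, 90.1]
force: [-10.5, -8.6, 34.0]
grip_width: 0.0493
```

```bash
python3 go.py .559 .35 .07 90
```

```text
t 10.5 tcp [0.563  0.3524 0.0707] rpy [179.39  -0.72  90.09] grip 0.0493 F [-10.5  -8.6  34. ]  -> shift [-0.24 -0.4   0.06] turn [ 0.61 -0.72  0.09]
[-50.   26.3  20.4  92.2 -10.4  62.4 -26.7]
```

>>> {"op": "servo_tool", "data": {
  "plan": [
    [0, [0, 0, -0.1], [0, 0, 0]],
    [0.85, [0, 0, 0], [0, 0, 0]],
    [0.85, [0, 0, 0], [0, 0, 0]],
    [0.85, [0, 0, 0], [0, 0, 0]],
    [0.85, [0, 0, 0], [0, 0, 0]],
    [0.85, [0, 0, 0], [0, 0, 0]]
  ]
}}

```text
time_s: 11.0
tool_pos: [0.5644, 0.3526, 0.0722]
tool_rot: [179.2, -0.8, 90.1]
force: [-0.4, 0.3, -0.7]
grip_width: 0.0715
```

```bash
python3 go.py .561 .351 .25 90
```

```text
t 11.0 tcp [0.5644 0.3526 0.0722] rpy [179.21  -0.81  90.07] grip 0.0715 F [-0.4  0.3 -0.7]  -> shift [  0.09  -0.1  -17.78] turn [ 0.79 -0.81  0.06]
[-50.   26.2  20.4  92.2 -10.3  62.3 -26.8]
```

>>> {"op": "servo_tool", "data": {
  "plan": [
    [1, [0, 0, -0.5], [0.3, -0.3, 0]],
    [1, [0, 0, -1], [0.2, -0.2, 0]],
    [1, [0, 0, -1.5], [0.2, -0.2, 0]],
    [1, [0, 0, -2], [0, 0, 0]],
    [1, [0, 0, -2.5], [0, 0, 0]],
    [1, [0, 0, -2.5], [0, 0, 0]],
    [1, [0, 0, -2.5], [0, 0, 0]],
    [1, [0, 0, -2], [0, 0, 0]],
    [1, [0, 0, -1.5], [0, 0, 0]],
    [1, [0, 0, 0], [0, 0, 0]],
    [1, [0, 0, 0], [0, 0, 0]]
  ]
}}

```text
time_s: 11.92
tool_pos: [0.5637, 0.3525, 0.2437]
tool_rot: [-179.9, 0.1, 90.1]
force: [-0.8, -0.5, 0.1]
grip_width: 0.0873
```

```bash
python3 go.py .560 .010 .25 90
```

```text
t 11.9167 tcp [0.5637 0.3525 0.2437] rpy [-1.7992e+02  1.5000e-01  9.0070e+01] grip 0.0873 F [-0.8 -0.5  0.1]  -> shift [-34.25  -0.41  -0.54] turn [-0.08  0.15  0.07]
[-50.9  20.4  22.   79.6  -7.5  81.5 -28.9]
```

>>> {"op": "servo_tool", "data": {
  "plan": [
    [1, [-1.2, 0, 0], [0, 0, 0]],
    [1, [-2.4, 0, 0], [0, 0, 0]],
    [1, [-3, 0, 0], [0, 0, 0]],
    [1, [-3, 0, 0], [0, 0, 0]],
    [1, [-3, 0, 0], [0, 0, 0]],
    [1, [-3, 0, 0], [0, 0, 0]],
    [1, [-3, 0, 0], [0, 0, 0]],
    [1, [-3, 0, 0], [0, 0, 0]],
    [1, [-3, -0.1, 0], [0, 0, 0]],
    [1, [-3, -0.1, 0], [0, 0, 0]],
    [1, [-2.4, -0.1, 0], [0, 0, 0]],
    [1, [-1.6, -0.1, 0], [0, 0, 0]],
    [1, [-0.8, 0, 0], [0, 0, 0]],
    [1, [0, 0, 0], [0, 0, 0]],
    [1, [0, 0, 0], [0, 0, 0]],
    [1, [0, 0, 0], [0, 0, 0]]
  ]
}}

```text
time_s: 13.25
tool_pos: [0.5442, 0.0008, 0.2236]
tool_rot: [-177.9, 0.9, 89.9]
force: [0.5, 0.4, -0.0]
grip_width: 0.0867
```

```bash
python3 go.py .560 .010 .25 90;python3 - <<'E'
from cell import env
import cv2
cv2.imwrite("pics/w3.png",env.read_camera("wrist")["image"])
E
```

```text
t 13.25 tcp [0.5442 0.0008 0.2236] rpy [-177.91    0.89   89.87] grip 0.0867 F [ 0.5  0.4 -0. ]  -> shift [ 0.88  1.48 -2.71] turn [-2.09  0.88 -0.15]
[-33.3   7.4  32.9  97.5  -3.2  78.3  -0. ]
```

View pics/w3.png

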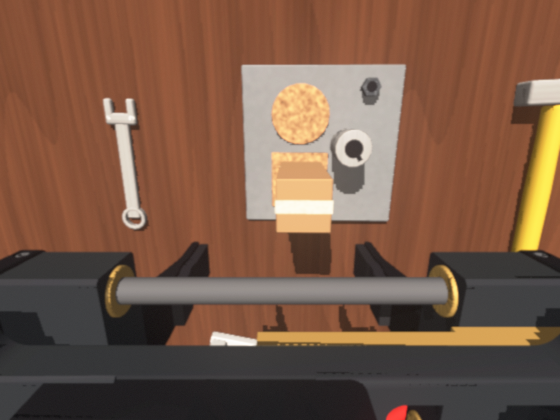

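Run:
```python
from cell import env
from h import *
np.set_printoptions(precision=4,suppress=True)
o=env.get_obs();c=env.read_camera("wrist");T=wristT(o,c)
W=lambda u,v,z:ray(c,(u,v),z,T)[:2]
hs=cv2.cvtColor(c["image"],cv2.COLOR_BGR2HSV)
m=((hs[...,1]>70)&(hs[...,0]>10)&(hs[...,0]<25)&(hs[...,2]>150)).astype(np.uint8)
m[:75]=0;m[147:]=0;m[:,:262]=0;m[:,340:]=0
cn=max(cv2.findContours(m,0,2)[0],key=cv2.contourArea);e=cv2.minEnclosingCircle(cn);print(e,cv2.boundingRect(cn))
x,y,w,h=cv2.boundingRect(cn)
print("padR",W(x+w/2,y+h/2,.012),"coup",W(353,148.5,.058),"nut",W(372,86.5,.018))
print("plate",[W(*p,.008) for p in((244,66),(404,65),(247,221),(388,222))])
print("carton",[W(*p,.132) for p in((277,180),(331,179),(331,232),(278,232))], "padS corner",W(271,153,.012),W(328,152,.012))
cv2.imwrite("pics/w3c.png",cv2.resize(c["image"][60:240,235:415],None,fx=3.3,fy=3.3,interpolation=2))
```

```text
((300.0, 114.0), 30.870798110961914) (271, 84, 59, 61)
padR [0.5598 0.0889] coup [0.6157 0.0529] nut [0.6404 0.1187]
plate [array([0.4933, 0.1429]), array([0.6771, 0.1423]), array([ 0.4898, -0.0478]), array([ 0.6784, -0.0473])]
carton [array([0.5374, 0.0324]), array([0.5839, 0.0335]), array([ 0.5862, -0.0152]), array([ 0.538 , -0.0157])] padS corner [0.5239 0.0434] [0.5945 0.0447]
```

View pics/w3c.png

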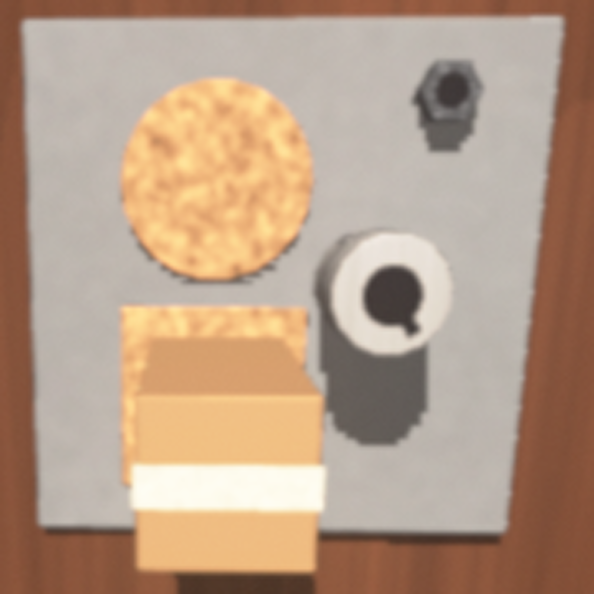

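>>> {"op": "servo_tool", "data": {
  "plan": [
    [1, [0.5, 0.9, 0.3], [-1, 0.4, 0]],
    [1, [0.3, 0.5, 0.5], [-0.8, 0.4, 0]],
    [1, [0, 0, 0.5], [0, 0, 0]],
    [1, [0, 0, 0.5], [0, 0, 0]],
    [1, [0, 0, 0], [0, 0, 0]]
  ]
}}

```text
time_s: 13.77
tool_pos: [0.5602, 0.0158, 0.2028]
tool_rot: [-179.9, -0.0, 90.4]
force: [0.2, 0.4, -0.7]
grip_width: 0.0869
```

```bash
python3 go.py .5605 .009 .078 90
```

```text
t 13.7667 tcp [0.5602 0.0158 0.2028] rpy [-1.7992e+02 -5.0000e-02  9.0420e+01] grip 0.0869 F [ 0.2  0.4 -0.7]  -> shift [-0.69  0.04 12.48] turn [-0.08 -0.05  0.42]
[-33.5   8.6  32.4  98.7  -4.8  74.1   0.4]
```

>>> {"op": "servo_tool", "data": {
  "plan": [
    [1, [-0.5, 0, 0.6], [0, 0, 0.3]],
    [1, [-0.2, 0, 1], [0, 0, 0]],
    [1, [0, 0, 1.2], [0, 0, 0]],
    [1, [0, 0, 1.2], [0, 0, 0]],
    [1, [0, 0, 1.2], [0, 0, 0]],
    [1, [0, 0, 0.8], [0, 0, 0]],
    [1, [0, 0, 0.4], [0, 0, 0]],
    [1, [0, 0, 0], [0, 0, 0]]
  ]
}}

```text
time_s: 14.43
tool_pos: [0.5583, 0.0065, 0.1301]
tool_rot: [-179.7, 0.0, 90.0]
force: [0.3, 0.1, 0.4]
grip_width: 0.0871
```

```bash
python3 go.py .5605 .009 .078 90
```

```text
t 14.4333 tcp [0.5583 0.0065 0.1301] rpy [-1.7972e+02  3.0000e-02  8.9960e+01] grip 0.0871 F [0.3 0.1 0.4]  -> shift [0.25 0.25 5.21] turn [-0.28  0.03 -0.04]
[-32.1  12.2  32.4 103.9  -7.1  66.2   2.6]
```

>>> {"op": "servo_tool", "data": {
  "plan": [
    [1, [0.2, 0.2, 0.7], [-0.2, 0, 0]],
    [1, [0, 0, 1.2], [0, 0, 0]],
    [1, [0, 0, 1.2], [0, 0, 0]],
    [1, [0, 0, 1.0], [0, 0, 0]],
    [1, [0, 0, 0.6], [0, 0, 0]],
    [1, [0, 0, 0.2], [0, 0, 0]],
    [1, [0, 0, 0], [0, 0, 0]],
    [1, [0, 0, 0], [0, 0, 0]]
  ]
}}

```text
time_s: 15.1
tool_pos: [0.5607, 0.0087, 0.0758]
tool_rot: [-180.0, 0.0, 90.0]
force: [-0.2, 0.5, -0.6]
grip_width: 0.0873
```

```bash
python3 go.py .5605 .009 .078 90
```

```text
t 15.1 tcp [0.5607 0.0087 0.0758] rpy [-1.7995e+02  4.0000e-02  8.9960e+01] grip 0.0873 F [-0.2  0.5 -0.6]  -> shift [ 0.03 -0.02 -0.22] turn [-0.05  0.04 -0.04]
[-31.2  15.9  31.7 106.7  -9.5  60.1   4.2]
```

>>> {"op": "servo_tool", "data": {
  "plan": [
    [0, [0, 0, 0], [0, 0, 0]],
    [0, [0, 0, 0], [0, 0, 0]],
    [0, [0, 0, 0], [0, 0, 0]],
    [0, [0, 0, 0], [0, 0, 0]],
    [0, [0, 0, 0], [0, 0, 0]],
    [0, [0, 0, 0], [0, 0, 0]],
    [0, [0, 0, 0], [0, 0, 0]],
    [0, [0, 0, 0], [0, 0, 0]]
  ],
  "force": 30
}}

```text
time_s: 15.77
tool_pos: [0.5623, 0.0088, 0.0781]
tool_rot: [179.8, -0.0, 90.0]
force: [-0.0, -0.4, -1.0]
grip_width: 0.0498
```

>>> {"op": "servo_tool", "data": {
  "plan": [
    [0, [0, 0, -0.5], [0, 0, 0]],
    [0, [0, 0, -1.2], [0, 0, 0]],
    [0, [0, 0, -1.6], [0, 0, 0]],
    [0, [0, 0, -1.8], [0, 0, 0]],
    [0, [0, 0, -1.8], [0, 0, 0]],
    [0, [0, 0, -1.8], [0, 0, 0]],
    [0, [0, 0, -1.8], [0, 0, 0]],
    [0, [0, 0, -1.8], [0, 0, 0]],
    [0, [0, 0, -1.6], [0, 0, 0]],
    [0, [0, 0, -1.2], [0, 0, 0]],
    [0, [0, 0, -0.8], [0, 0, 0]],
    [0, [0, 0, 0], [0, 0, 0]],
    [0, [0, 0, 0], [0, 0, 0]]
  ]
}}

```text
time_s: 16.85
tool_pos: [0.5591, 0.0072, 0.2511]
tool_rot: [179.9, -0.0, 89.8]
force: [0.1, 0.3, -1.7]
grip_width: 0.0496
```

```bash
python3 go.py .460 .308 .25 90
```

```text
t 16.85 tcp [0.5591 0.0072 0.2511] rpy [ 1.7994e+02 -1.0000e-02  8.9790e+01] grip 0.0496 F [ 0.1  0.3 -1.7]  -> shift [ 30.04 -10.02   0.11] turn [ 0.06 -0.01 -0.21]
[-33.6   6.7  33.   95.   -3.7  79.3  -0.3]
```

>>> {"op": "servo_tool", "data": {
  "plan": [
    [0, [0.8, -0.3, 0], [0, 0, 0]],
    [0, [1.6, -0.5, 0], [0, 0, 0]],
    [0, [2.2, -0.7, 0], [0, 0, 0]],
    [0, [2.5, -0.8, 0], [0, 0, 0]],
    [0, [2.5, -0.8, 0], [0, 0, 0]],
    [0, [2.5, -0.9, 0], [0, 0, 0]],
    [0, [2.5, -0.9, 0], [0, 0, 0]],
    [0, [2.5, -0.9, 0], [0, 0, 0]],
    [0, [2.5, -0.9, 0], [0, 0, 0]],
    [0, [2.5, -0.9, 0], [0, 0, 0]],
    [0, [2.5, -0.9, 0], [0, 0, 0]],
    [0, [1.8, -0.8, 0], [0, 0, 0]],
    [0, [1.2, -0.4, 0], [0, 0, 0]],
    [0, [0.6, -0.2, 0], [0, 0, 0]],
    [0, [0, 0, 0], [0, 0, 0]],
    [0, [0, 0, 0], [0, 0, 0]]
  ]
}}

```text
time_s: 18.18
tool_pos: [0.4432, 0.3039, 0.2336]
tool_rot: [-178.6, 0.9, 89.7]
force: [0.2, -0.1, -2.3]
grip_width: 0.0499
```

```bash
python3 go.py .460 .308 .07 90
```

```text
t 18.1833 tcp [0.4432 0.3039 0.2336] rpy [-178.6     0.87   89.74] grip 0.0499 F [ 0.2 -0.1 -2.3]  -> shift [ 0.67  2.08 16.3 ] turn [-1.4   0.87 -0.27]
[-53.3   5.5  17.3  97.5  -1.8  78.9 -35.9]
```

>>> {"op": "servo_tool", "data": {
  "plan": [
    [0, [0.3, 0.8, 0.3], [-0.7, 0.4, 0]],
    [0, [0.3, 0.4, 0.8], [-0.5, 0.3, 0]],
    [0, [0, 0, 1.2], [0, 0, 0]],
    [0, [0, 0, 1.2], [0, 0, 0]],
    [0, [0, 0, 1.2], [0, 0, 0]],
    [0, [0, 0, 1], [0, 0, 0]],
    [0, [0, 0, 0.5], [0, 0, 0]],
    [0, [0, 0, 0], [0, 0, 0]],
    [0, [0, 0, 0], [0, 0, 0]]
  ]
}}

```text
time_s: 18.93
tool_pos: [0.4668, 0.2977, 0.1685]
tool_rot: [179.6, 0.2, 88.5]
force: [-0.8, -0.2, -2.6]
grip_width: 0.0497
```

```bash
python3 go.py .460 .308 .07 90
```

```text
t 18.9333 tcp [0.4668 0.2977 0.1685] rpy [179.6    0.19  88.52] grip 0.0497 F [-0.8 -0.2 -2.6]  -> shift [ 1.05 -0.77  9.84] turn [ 0.4   0.2  -1.48]
[-52.    8.4  18.1 102.   -2.4  69.8 -34.8]
```

>>> {"op": "servo_tool", "data": {
  "plan": [
    [0, [0.6, -0.4, 0.6], [0.2, 0.2, -0.8]],
    [0, [0.4, -0.3, 1.1], [0, 0, -0.5]],
    [0, [0.1, 0, 1.3], [0, 0, 0]],
    [0, [0, 0, 1.3], [0, 0, 0]],
    [0, [0, 0, 1.3], [0, 0, 0]],
    [0, [0, 0, 1.2], [0, 0, 0]],
    [0, [0, 0, 0.8], [0, 0, 0]],
    [0, [0, 0, 0.3], [0, 0, 0]],
    [0, [0, 0, 0], [0, 0, 0]],
    [0, [0, 0, 0], [0, 0, 0]]
  ]
}}

```text
time_s: 19.77
tool_pos: [0.459, 0.3159, 0.0854]
tool_rot: [179.6, -0.4, 90.4]
force: [0.5, 0.2, -1.6]
grip_width: 0.0497
```

```bash
python3 go.py .460 .308 .07 90
```

```text
t 19.7667 tcp [0.459  0.3159 0.0854] rpy [179.6   -0.38  90.41] grip 0.0497 F [ 0.5  0.2 -1.6]  -> shift [-0.81  0.09  1.54] turn [ 0.4  -0.38  0.41]
[-52.2  13.2  16.9 106.8  -4.5  60.1 -33.2]
```

>>> {"op": "servo_tool", "data": {
  "plan": [
    [0, [-0.4, 0, 0.4], [0.3, -0.3, 0.2]],
    [0, [-0.3, 0, 0.5], [0, 0, 0]],
    [0, [0, 0, 0.4], [0, 0, 0]],
    [0, [0, 0, 0.1], [0, 0, 0]],
    [0, [0, 0, 0], [0, 0, 0]],
    [0, [0, 0, 0], [0, 0, 0]]
  ]
}}

```text
time_s: 20.27
tool_pos: [0.4607, 0.3091, 0.0723]
tool_rot: [179.7, -0.2, 90.2]
force: [-0.1, -0.1, -3.1]
grip_width: 0.05
```

```bash
python3 go.py .460 .308 .07 90
```

```text
t 20.2667 tcp [0.4607 0.3091 0.0723] rpy [179.73  -0.22  90.17] grip 0.05 F [-0.1 -0.1 -3.1]  -> shift [-0.12 -0.07  0.23] turn [ 0.27 -0.22  0.17]
[-51.7  13.9  17.1 107.6  -4.8  58.8 -32.5]
```

>>> {"op": "servo_tool", "data": {
  "plan": [
    [0, [0, 0, 0.3], [0.1, 0, 0]],
    [0, [0, 0, 0.3], [0, 0, 0]],
    [0, [0, 0, 0], [0, 0, 0]]
  ]
}}

```text
time_s: 20.52
tool_pos: [0.4617, 0.3102, 0.071]
tool_rot: [179.8, -0.4, 90.2]
force: [-0.3, -0.3, -2.3]
grip_width: 0.0497
```

>>> {"op": "servo_tool", "data": {
  "plan": [
    [0, [0, 0, 0.35], [0.1, 0, 0]],
    [0, [0, 0, 0.35], [0, 0, 0]]
  ]
}}

```text
time_s: 20.68
tool_pos: [0.4628, 0.3114, 0.0696]
tool_rot: [179.9, -0.5, 90.2]
force: [-12.9, -8.7, 35.0]
grip_width: 0.0497
```

>>> {"op": "servo_tool", "data": {
  "plan": [
    [0, [0, 0, -0.1], [0, 0, 0]],
    [0.8, [0, 0, 0], [0, 0, 0]],
    [0.8, [0, 0, 0], [0, 0, 0]],
    [0.8, [0, 0, 0], [0, 0, 0]],
    [0.8, [0, 0, 0], [0, 0, 0]],
    [0.8, [0, 0, 0], [0, 0, 0]]
  ]
}}

```text
time_s: 21.18
tool_pos: [0.4642, 0.3125, 0.0715]
tool_rot: [179.7, -0.7, 90.2]
force: [0.5, -0.8, -0.5]
grip_width: 0.0683
```

>>> {"op": "servo_tool", "data": {
  "plan": [
    [0.8, [0, 0, -0.5], [0, 0, 0]],
    [0.8, [0, 0, -1], [0, -0.3, 0]],
    [0.8, [0, 0, -1.5], [0, -0.2, 0]],
    [1, [0, 0, -2], [0, 0, 0]],
    [1, [0, 0, -2.5], [0, 0, 0]],
    [1, [0, 0, -2.5], [0, 0, 0]],
    [1, [0, 0, -2.5], [0, 0, 0]],
    [1, [0, 0, -2], [0, 0, 0]],
    [1, [0, 0, -1.5], [0, 0, 0]],
    [1, [0, 0, 0], [0, 0, 0]],
    [1, [0, 0, 0], [0, 0, 0]]
  ]
}}

```text
time_s: 22.1
tool_pos: [0.4627, 0.3115, 0.2445]
tool_rot: [179.7, -0.0, 90.2]
force: [-0.2, 0.2, -0.1]
grip_width: 0.0873
```

```bash
python3 go.py .615 .053 .22 90
python3 - <<'E'
from cell import env
import cv2
cv2.imwrite("pics/sd2.png",env.read_camera("side")["image"])
E
```

```text
t 22.1 tcp [0.4627 0.3115 0.2445] rpy [ 1.7967e+02 -5.0000e-02  9.0160e+01] grip 0.0873 F [-0.2  0.2 -0.1]  -> shift [-25.89  15.14   2.51] turn [ 0.33 -0.05  0.16]
[-53.    6.2  17.6  95.5  -1.8  78.3 -35. ]
```

View pics/sd2.png

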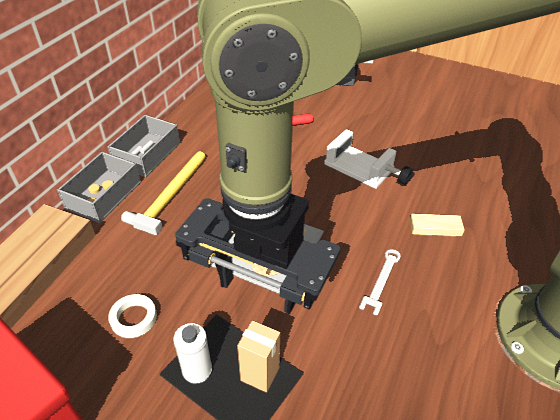

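>>> {"op": "servo_tool", "data": {
  "plan": [
    [1, [-1, 0.6, 0], [0, 0, 0]],
    [1, [-2, 1.2, 0], [0, 0, 0]],
    [1, [-2.5, 1.5, 0], [0, 0, 0]],
    [1, [-2.5, 1.5, 0], [0, 0, 0]],
    [1, [-2.5, 1.5, 0], [0, 0, 0]],
    [1, [-2.5, 1.5, 0], [0, 0, 0]],
    [1, [-2.5, 1.5, 0], [0, 0, 0]],
    [1, [-2.5, 1.5, 0], [0, 0, 0]],
    [1, [-2.5, 1.5, 0], [0, 0, 0]],
    [1, [-2, 1.2, 0], [0, 0, 0]],
    [1, [-1.6, 0.8, 0], [0, 0, 0]],
    [1, [-0.8, 0.4, 0], [0, 0, 0]],
    [1, [0, 0, 0], [0, 0, 0]],
    [1, [0, 0, 0], [0, 0, 0]]
  ]
}}

```text
time_s: 23.32
tool_pos: [0.6092, 0.0372, 0.2257]
tool_rot: [-178.7, 1.0, 90.0]
force: [0.6, 1.3, -0.8]
grip_width: 0.0872
```

```bash
python3 go.py .6155 .053 .15 90
```

```text
t 23.3167 tcp [0.6092 0.0372 0.2257] rpy [-178.71    1.02   89.99] grip 0.0872 F [ 0.6  1.3 -0.8]  -> shift [1.71 0.8  7.53] turn [-1.29  1.02 -0.02]
[-31.5  15.6  30.5  88.7  -7.   79.2  -0.5]
```

>>> {"op": "servo_tool", "data": {
  "plan": [
    [1, [0.8, 0.4, 0.5], [-0.7, 0.6, 0]],
    [1, [0.6, 0.3, 1], [-0.5, 0.4, 0]],
    [1, [0.2, 0, 1.5], [0, 0, 0]],
    [1, [0, 0, 1.5], [0, 0, 0]],
    [1, [0, 0, 1.5], [0, 0, 0]],
    [1, [0, 0, 1.2], [0, 0, 0]],
    [1, [0, 0, 0.6], [0, 0, 0]],
    [1, [0, 0, 0], [0, 0, 0]],
    [1, [0, 0, 0], [0, 0, 0]]
  ]
}}

```text
time_s: 24.07
tool_pos: [0.6125, 0.0729, 0.141]
tool_rot: [-180.0, -0.7, 91.1]
force: [0.0, -1.0, -0.8]
grip_width: 0.0871
```

```bash
python3 go.py .6155 .053 .023 90
```

```text
t 24.0667 tcp [0.6125 0.0729 0.141 ] rpy [-179.96   -0.71   91.1 ] grip 0.0871 F [ 0.  -1.  -0.8]  -> shift [-2.14  0.27 11.77] turn [-0.05 -0.71  1.1 ]
[-32.3  18.5  28.6  95.1 -10.1  68.9  -0.2]
```

>>> {"op": "servo_tool", "data": {
  "plan": [
    [1, [-1.2, 0.2, 0.3], [0, -0.2, 0.6]],
    [1, [-0.7, 0, 0.8], [0, -0.1, 0.3]],
    [1, [0, 0, 1.2], [0, 0, 0]],
    [1, [0, 0, 1.2], [0, 0, 0]],
    [1, [0, 0, 1.2], [0, 0, 0]],
    [1, [0, 0, 0.8], [0, 0, 0]],
    [1, [0, 0, 0.3], [0, 0, 0]],
    [1, [0, 0, 0], [0, 0, 0]],
    [1, [0, 0, 0], [0, 0, 0]]
  ]
}}

```text
time_s: 24.82
tool_pos: [0.616, 0.0515, 0.0777]
tool_rot: [179.9, -0.4, 90.0]
force: [-0.3, 0.4, 0.5]
grip_width: 0.0869
```

```bash
python3 go.py .6155 .053 .023 90
```

```text
t 24.8167 tcp [0.616  0.0515 0.0777] rpy [179.93  -0.38  90.01] grip 0.0869 F [-0.3  0.4  0.5]  -> shift [ 0.12 -0.05  5.47] turn [ 0.07 -0.38  0.01]
[-30.1  22.2  28.4  98.4 -12.1  62.3   2.2]
```

>>> {"op": "servo_tool", "data": {
  "plan": [
    [1, [0.2, 0, 0.6], [0, -0.2, 0]],
    [1, [0, 0, 1.2], [0, 0, 0]],
    [1, [0, 0, 1.2], [0, 0, 0]],
    [1, [0, 0, 1.1], [0, 0, 0]],
    [1, [0, 0, 0.6], [0, 0, 0]],
    [1, [0, 0, 0.2], [0, 0, 0]],
    [1, [0, 0, 0], [0, 0, 0]],
    [1, [0, 0, 0], [0, 0, 0]]
  ]
}}

```text
time_s: 25.48
tool_pos: [0.6162, 0.055, 0.0234]
tool_rot: [179.9, -0.2, 90.1]
force: [-0.5, 1.1, 0.7]
grip_width: 0.0871
```

```bash
python3 go.py .6155 .053 .023 90
```

```text
t 25.4833 tcp [0.6162 0.055  0.0234] rpy [179.92  -0.18  90.1 ] grip 0.0871 F [-0.5  1.1  0.7]  -> shift [-0.2  -0.07  0.04] turn [ 0.08 -0.18  0.1 ]
[-29.5  25.9  27.2 100.5 -14.   56.8   3.2]
```

>>> {"op": "servo_tool", "data": {
  "plan": [
    [1, [-0.2, 0, 0], [0, -0.1, 0]],
    [1, [0, 0, 0], [0, 0, 0]],
    [0, [0, 0, 0], [0, 0, 0]],
    [0, [0, 0, 0], [0, 0, 0]],
    [0, [0, 0, 0], [0, 0, 0]],
    [0, [0, 0, 0], [0, 0, 0]],
    [0, [0, 0, 0], [0, 0, 0]],
    [0, [0, 0, 0], [0, 0, 0]],
    [0, [0, 0, 0], [0, 0, 0]],
    [0, [0, 0, 0], [0, 0, 0]],
    [0, [0, 0, 0], [0, 0, 0]]
  ],
  "force": 35
}}

```text
time_s: 26.4
tool_pos: [0.6178, 0.0527, 0.026]
tool_rot: [179.7, -0.1, 90.1]
force: [0.2, 0.2, 0.3]
grip_width: 0.0391
```

>>> {"op": "servo_tool", "data": {
  "plan": [
    [0, [0, 0, -0.5], [0, 0, 0]],
    [0, [0, 0, -1.2], [0, 0, 0]],
    [0, [0, 0, -1.6], [0, 0, 0]],
    [0, [0, 0, -1.8], [0, 0, 0]],
    [0, [0, 0, -1.8], [0, 0, 0]],
    [0, [0, 0, -1.8], [0, 0, 0]],
    [0, [0, 0, -1.8], [0, 0, 0]],
    [0, [0, 0, -1.8], [0, 0, 0]],
    [0, [0, 0, -1.6], [0, 0, 0]],
    [0, [0, 0, -1.2], [0, 0, 0]],
    [0, [0, 0, -0.8], [0, 0, 0]],
    [0, [0, 0, 0], [0, 0, 0]],
    [0, [0, 0, 0], [0, 0, 0]]
  ]
}}

```text
time_s: 27.48
tool_pos: [0.613, 0.0511, 0.195]
tool_rot: [-179.9, -0.0, 90.0]
force: [-1.6, -0.0, -3.4]
grip_width: 0.039
```

```bash
python3 go.py .49 -.21 .20 90
```

```text
t 27.4833 tcp [0.613  0.0511 0.195 ] rpy [-1.7986e+02 -3.0000e-02  8.9960e+01] grip 0.039 F [-1.6 -0.  -3.4]  -> shift [-26.12 -12.28  -0.48] turn [-0.14 -0.03 -0.04]
[-32.   16.2  30.   91.5  -8.3  74.7  -0.7]
```

>>> {"op": "servo_tool", "data": {
  "plan": [
    [0, [-1, -0.3, 0], [0, 0, 0]],
    [0, [-2, -0.6, 0], [0, 0, 0]],
    [0, [-2.6, -0.8, 0], [0, 0, 0]],
    [0, [-2.6, -0.9, 0], [0, 0, 0]],
    [0, [-2.6, -0.9, 0], [0, 0, 0]],
    [0, [-2.6, -0.9, 0], [0, 0, 0]],
    [0, [-2.6, -0.9, 0], [0, 0, 0]],
    [0, [-2.6, -0.9, 0], [0, 0, 0]],
    [0, [-2.6, -0.9, 0], [0, 0, 0]],
    [0, [-2.6, -0.9, 0], [0, 0, 0]],
    [0, [-2.6, -0.9, 0], [0, 0, 0]],
    [0, [-2.6, -0.9, 0], [0, 0, 0]],
    [0, [-2.6, -0.9, 0], [0, 0, 0]],
    [0, [-2.6, -0.9, 0], [0, 0, 0]],
    [0, [-2, -0.6, 0], [0, 0, 0]],
    [0, [-1, -0.4, 0], [0, 0, 0]],
    [0, [0, 0, 0], [0, 0, 0]],
    [0, [0, 0, 0], [0, 0, 0]]
  ]
}}

```text
time_s: 28.98
tool_pos: [0.4576, -0.3451, 0.1751]
tool_rot: [-177.6, -0.1, 89.6]
force: [1.1, 0.6, -2.8]
grip_width: 0.039
```

```bash
python3 go.py .49 -.288 .20 165
python3 - <<'E'
from cell import env
import cv2
cv2.imwrite("pics/w4.png",env.read_camera("wrist")["image"])
E
```

```text
t 28.9833 tcp [ 0.4576 -0.3451  0.1751] rpy [-1.7765e+02 -1.1000e-01  8.9580e+01] grip 0.039 F [ 1.1  0.6 -2.8]  -> shift [ 5.73  3.1  -2.61] turn [ -1.93  -1.64 -75.41]
[-3.9 14.9 44.1 97.7 -9.3 73.6 41.7]
```

View pics/w4.png

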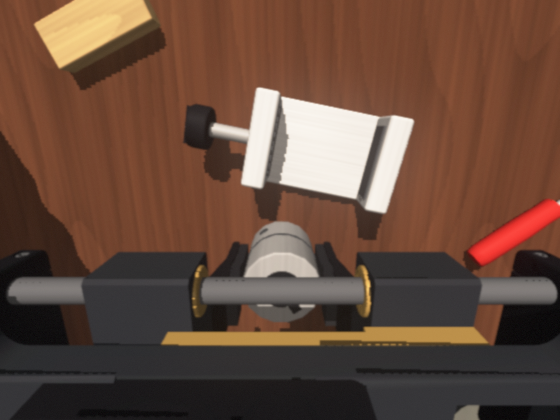

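Run:
```python
from cell import env
from h import *
np.set_printoptions(precision=4,suppress=True)
o=env.get_obs();c=env.read_camera("wrist");T=wristT(o,c)
W=lambda u,v,z:ray(c,(u,v),z,T)[:2]
L=np.array([W(280,93,.06),W(263,188,.06)]);R=np.array([W(388,117,.06),W(365,208,.06)])
print("inner L,R",L,R,"c",(L.mean(0)+R.mean(0))/2,"gap",np.linalg.norm(L.mean(0)-R.mean(0)),"len",np.linalg.norm(L[0]-L[1]))
B=np.array([W(283,97,.014),W(379,114,.014),W(360,199,.014),W(269,181,.014)]);print("bed",B,B.mean(0))
for a,b in((L[1],L[0]),(R[1],R[0])): d=b-a;print("heading x",np.degrees(np.arctan2(-d[0],d[1])))
d=B[1]-B[0];print(np.degrees(np.arctan2(d[1],d[0])));print("knob",W(202,126,.035))
cv2.imwrite("pics/w4c.png",cv2.resize(c["image"][75:225,230:430],None,fx=4,fy=4,interpolation=2))
```

```text
inner L,R [[ 0.4524 -0.2395]
 [ 0.4353 -0.3242]] [[ 0.5476 -0.2604]
 [ 0.5334 -0.3437]] c [ 0.4922 -0.292 ] gap 0.09872987011377456 len 0.08643590443497666
bed [[ 0.4533 -0.2386]
 [ 0.5519 -0.2561]
 [ 0.5385 -0.3459]
 [ 0.4373 -0.3256]] [ 0.4953 -0.2916]
heading x -11.386056622433358
heading x -9.710955604135275
-10.064370199633652
knob [ 0.3733 -0.2666]
```

View pics/w4c.png

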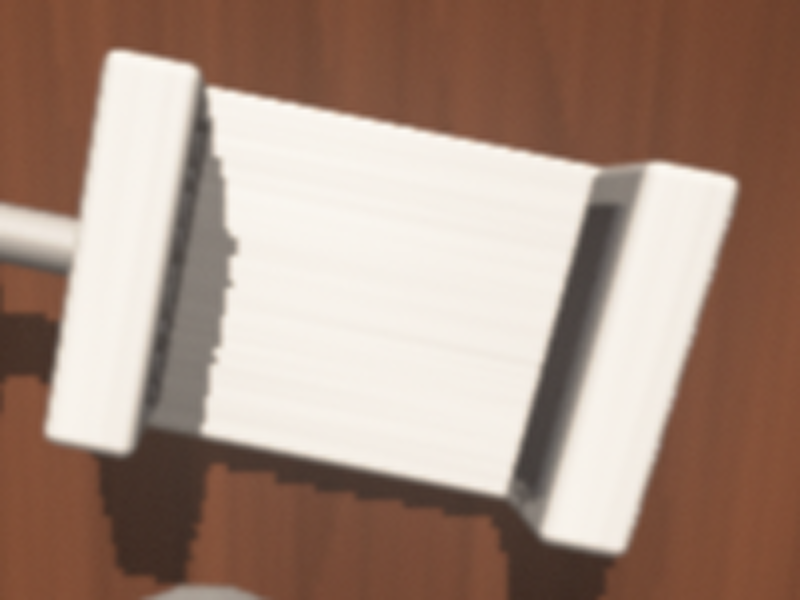

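>>> {"op": "servo_tool", "data": {
  "plan": [
    [0, [0.3, 0.2, -0.5], [-0.8, 0, -3]],
    [0, [0.3, 0.2, -0.5], [-0.8, 0, -5]],
    [0, [0, 0, -0.5], [0, 0, -7]],
    [0, [0, 0, 0], [0, 0, -7]],
    [0, [0, 0, 0], [0, 0, -7]],
    [0, [0, 0, 0], [0, 0, -7]],
    [0, [0, 0, 0], [0, 0, -7]],
    [0, [0, 0, 0], [0, 0, -7]],
    [0, [0, 0, 0], [0, 0, -7]],
    [0, [0, 0, 0], [0, 0, -7]],
    [0, [0, 0, 0], [0, 0, -7]],
    [0, [0, 0, 0], [0, 0, -5]],
    [0, [0, 0, 0], [0, 0, -3]],
    [0, [0, 0, 0], [0, 0, 0]],
    [0, [0, 0, 0], [0, 0, 0]]
  ]
}}

```text
time_s: 30.33
tool_pos: [0.4756, -0.309, 0.1871]
tool_rot: [179.1, -0.9, 172.1]
force: [-0.1, 0.7, -2.9]
grip_width: 0.0391
```

```bash
python3 go.py .4938 -.2918 .18 170
```

```text
t 30.3333 tcp [ 0.4756 -0.309   0.1871] rpy [179.1   -0.88 172.06] grip 0.0391 F [-0.1  0.7 -2.9]  -> shift [-1.57  1.94  0.71] turn [ 0.89 -0.89  2.05]
[  1.6  11.3  33.   98.1  -6.8  73.8 118.2]
```

>>> {"op": "servo_tool", "data": {
  "plan": [
    [0, [-0.6, 0.8, 0], [0.3, -0.3, 0.8]],
    [0, [-0.5, 0.7, 0], [0.1, -0.1, 0.5]],
    [0, [-0.3, 0.3, 0.3], [0, 0, 0]],
    [0, [0, 0, 0.5], [0, 0, 0]],
    [0, [0, 0, 0.5], [0, 0, 0]],
    [0, [0, 0, 0], [0, 0, 0]],
    [0, [0, 0, 0], [0, 0, 0]]
  ]
}}

```text
time_s: 30.92
tool_pos: [0.4933, -0.289, 0.1718]
tool_rot: [179.5, -0.6, 170.6]
force: [-0.2, -0.3, -2.1]
grip_width: 0.0392
```

```bash
python3 go.py .4938 -.2918 .1 170
```

```text
t 30.9167 tcp [ 0.4933 -0.289   0.1718] rpy [179.46  -0.59 170.63] grip 0.0392 F [-0.2 -0.3 -2.1]  -> shift [-0.17 -0.34  7.18] turn [ 0.54 -0.59  0.63]
[ -0.2  12.1  32.1  98.9  -7.   71.7 114.3]
```

>>> {"op": "servo_tool", "data": {
  "plan": [
    [0, [-0.1, -0.2, 0.6], [0.2, -0.2, 0.3]],
    [0, [0, -0.1, 1], [0, 0, 0]],
    [0, [0, 0, 1.2], [0, 0, 0]],
    [0, [0, 0, 1.2], [0, 0, 0]],
    [0, [0, 0, 1.2], [0, 0, 0]],
    [0, [0, 0, 0.8], [0, 0, 0]],
    [0, [0, 0, 0.3], [0, 0, 0]],
    [0, [0, 0, 0], [0, 0, 0]],
    [0, [0, 0, 0], [0, 0, 0]]
  ]
}}

```text
time_s: 31.67
tool_pos: [0.4901, -0.2934, 0.0995]
tool_rot: [179.7, -0.7, 170.1]
force: [0.1, 0.4, -2.2]
grip_width: 0.0393
```

```bash
python3 go.py .4938 -.2918 .032 170
```

```text
t 31.6667 tcp [ 0.4901 -0.2934  0.0995] rpy [179.69  -0.65 170.05] grip 0.0393 F [ 0.1  0.4 -2.2]  -> shift [-0.41  0.19  6.75] turn [ 0.31 -0.65  0.05]
[  1.1  16.1  31.7 103.4  -9.4  63.8 116. ]
```

>>> {"op": "servo_tool", "data": {
  "plan": [
    [0, [-0.4, 0.2, 0], [0.1, -0.3, 0]],
    [0, [0, 0, 0.3], [0, 0, 0]],
    [0, [0, 0, 0], [0, 0, 0]],
    [0, [0, 0, 0], [0, 0, 0]]
  ]
}}

```text
time_s: 32.0
tool_pos: [0.4963, -0.2924, 0.0979]
tool_rot: [179.8, -0.1, 170.1]
force: [-0.0, 1.0, -2.5]
grip_width: 0.039
```

```bash
python3 go.py .4938 -.2918 .032 170
python3 - <<'E'
from cell import env
import cv2
a=env.read_camera("side")["image"][115:215,290:430];b=env.read_camera("scene")["image"][180:320,60:200]
cv2.imwrite("pics/c5.png",cv2.hconcat([cv2.resize(a,(420,300),interpolation=2),cv2.resize(b,(300,300),interpolation=2)]))
E
```

```text
t 32.0 tcp [ 0.4963 -0.2924  0.0979] rpy [ 1.7984e+02 -1.4000e-01  1.7008e+02] grip 0.039 F [-0.   1.  -2.5]  -> shift [ 0.24 -0.    6.59] turn [ 0.16 -0.14  0.08]
[  0.9  16.4  31.5 103.3  -9.6  63.1 115.8]
```

View pics/c5.png

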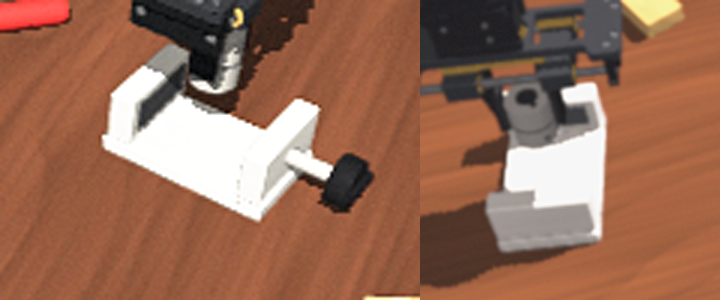

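>>> {"op": "servo_tool", "data": {
  "plan": [
    [0, [0.2, 0, 0.5], [0.1, 0, 0]],
    [0, [0, 0, 1], [0, 0, 0]],
    [0, [0, 0, 1.1], [0, 0, 0]],
    [0, [0, 0, 1.1], [0, 0, 0]],
    [0, [0, 0, 1], [0, 0, 0]],
    [0, [0, 0, 0.6], [0, 0, 0]],
    [0, [0, 0, 0.2], [0, 0, 0]],
    [0, [0, 0, 0], [0, 0, 0]],
    [0, [0, 0, 0], [0, 0, 0]]
  ]
}}

```text
time_s: 32.85
tool_pos: [0.4922, -0.2915, 0.0351]
tool_rot: [179.9, -0.3, 170.0]
force: [-0.0, 0.1, -2.2]
grip_width: 0.0393
```

```bash
python3 go.py .4938 -.2918 .031 170
```

```text
t 32.85 tcp [ 0.4922 -0.2915  0.0351] rpy [179.92  -0.35 170.05] grip 0.0393 F [-0.   0.1 -2.2]  -> shift [-0.17 -0.01  0.4 ] turn [ 0.08 -0.35  0.05]
[  2.1  20.5  30.4 106.6 -12.2  56.5 117.8]
```

>>> {"op": "servo_tool", "data": {
  "plan": [
    [0, [-0.2, 0, 0.2], [0, -0.1, 0]],
    [0, [0, 0, 0.25], [0, 0, 0]],
    [0, [0, 0, 0.25], [0, 0, 0]]
  ]
}}

```text
time_s: 33.1
tool_pos: [0.4952, -0.2924, 0.0318]
tool_rot: [179.8, -0.2, 170.0]
force: [-11.6, 5.5, 25.3]
grip_width: 0.0392
```

Contact at the expected height; release.

>>> {"op": "servo_tool", "data": {
  "plan": [
    [0, [0, 0, -0.1], [0, 0, 0]],
    [0.8, [0, 0, 0], [0, 0, 0]],
    [0.8, [0, 0, 0], [0, 0, 0]],
    [0.8, [0, 0, 0], [0, 0, 0]],
    [0.8, [0, 0, 0], [0, 0, 0]],
    [0.8, [0, 0, 0], [0, 0, 0]],
    [0.8, [0, 0, 0], [0, 0, 0]]
  ]
}}

```text
time_s: 33.68
tool_pos: [0.4992, -0.2944, 0.037]
tool_rot: [179.9, 0.4, 170.0]
force: [-0.4, -0.4, -0.1]
grip_width: 0.0673
```

>>> {"op": "servo_tool", "data": {
  "plan": [
    [0.8, [0, 0, -0.5], [0, 0, 0]],
    [0.8, [0, 0, -1], [0, 0, 0]],
    [0.8, [0, 0, -1.5], [0, 0, 0]],
    [1, [0, 0, -2], [0, 0, 0]],
    [1, [0, 0, -2.5], [0, 0, 0]],
    [1, [0, 0, -2.5], [0, 0, 0]],
    [1, [0, 0, -2.5], [0, 0, 0]],
    [1, [0, 0, -2.5], [0, 0, 0]],
    [1, [0, 0, -2.2], [0, 0, 0]],
    [1, [0, 0, -1.5], [0, 0, 0]],
    [1, [0, 0, 0], [0, 0, 0]],
    [1, [0, 0, 0], [0, 0, 0]]
  ]
}}

```text
time_s: 34.68
tool_pos: [0.4963, -0.2952, 0.2403]
tool_rot: [180.0, 0.5, 169.9]
force: [-0.7, -0.2, -0.4]
grip_width: 0.0869
```

```bash
python3 go.py .4635 .312 .24 90
python3 - <<'E'
from cell import env
import cv2
cv2.imwrite("pics/w6.png",env.read_camera("wrist")["image"])
E
```

```text
t 34.6833 tcp [ 0.4963 -0.2952  0.2403] rpy [179.98   0.5  169.9 ] grip 0.0869 F [-0.7 -0.2 -0.4]  -> shift [13.88 59.2  -0.07] turn [ 0.37  0.41 79.9 ]
[ -0.9   9.3  32.8  93.8  -5.3  77.9 112.6]
```

View pics/w6.png

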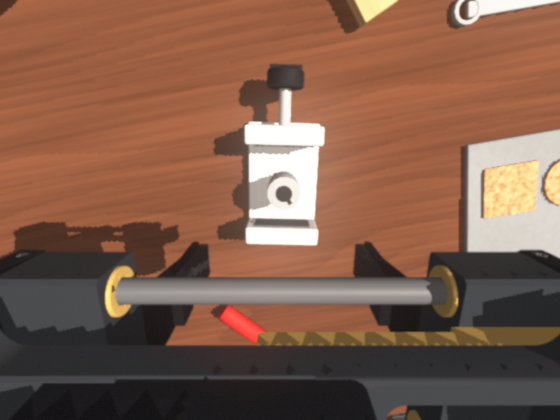

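Run:
```python
from cell import env
from h import *
np.set_printoptions(precision=4,suppress=True)
o=env.get_obs();c=env.read_camera("wrist");T=wristT(o,c)
W=lambda u,v,z:ray(c,(u,v),z,T)[:2]
print("coup",W(284,191,.064))
a=np.array([W(248,143,.06),W(323,143,.06),W(317,228,.06),W(248,229,.06)]);print(a,a.mean(0),a[0]-a[3])
cv2.imwrite("pics/w6c.png",cv2.resize(c["image"][110:260,220:350],None,fx=4,fy=4,interpolation=2))
```

```text
coup [ 0.4952 -0.2908]
[[ 0.4343 -0.3213]
 [ 0.4492 -0.2379]
 [ 0.549  -0.2591]
 [ 0.5353 -0.3428]] [ 0.492  -0.2903] [-0.101   0.0215]
```

View pics/w6c.png

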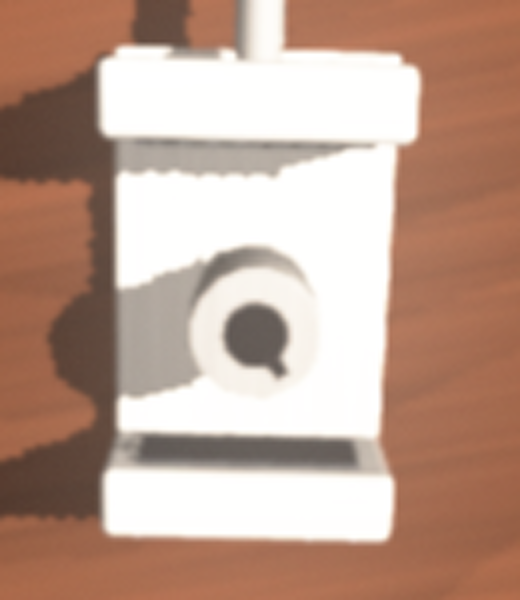

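>>> {"op": "servo_tool", "data": {
  "plan": [
    [1, [0, 0, 0], [0, 0, 4]],
    [1, [0, 0, 0], [0, 0, 7]],
    [1, [0, 0, 0], [0, 0, 7]],
    [1, [0, 0, 0], [0, 0, 7]],
    [1, [0, 0, 0], [0, 0, 7]],
    [1, [0, 0, 0], [0, 0, 7]],
    [1, [0, 0, 0], [0, 0, 7]],
    [1, [0, 0, 0], [0, 0, 7]],
    [1, [0, 0, 0], [0, 0, 7]],
    [1, [0, 0, 0], [0, 0, 7]],
    [1, [0, 0, 0], [0, 0, 7]],
    [1, [0, 0, 0], [0, 0, 5]],
    [1, [0, 0, 0], [0, 0, 2]],
    [1, [0, 0, 0], [0, 0, 0]]
  ]
}}

```text
time_s: 35.95
tool_pos: [0.4844, -0.2887, 0.2159]
tool_rot: [-178.2, -0.6, 86.4]
force: [0.4, -0.8, 0.7]
grip_width: 0.0872
```

```bash
python3 go.py .4635 .312 .24 90
```

```text
t 35.95 tcp [ 0.4844 -0.2887  0.2159] rpy [-178.22   -0.55   86.38] grip 0.0872 F [ 0.4 -0.8  0.7]  -> shift [59.84 -5.93 -1.65] turn [-1.76 -0.61 -3.62]
[-7.7 11.  40.7 95.9 -6.9 77.6 30.6]
```

>>> {"op": "servo_tool", "data": {
  "plan": [
    [1, [1, 0, -0.5], [-0.6, -0.2, -1.2]],
    [1, [2, 0, -0.5], [-0.4, -0.1, -1.2]],
    [1, [3, 0, -0.4], [0, 0, -0.6]],
    [1, [3.5, 0, -0.2], [0, 0, 0]],
    [1, [3.5, 0, -0.2], [0, 0, 0]],
    [1, [3.5, 0, -0.2], [0, 0, 0]],
    [1, [3.5, 0, -0.2], [0, 0, 0]],
    [1, [3.5, 0, -0.2], [0, 0, 0]],
    [1, [3.5, 0, -0.2], [0, 0, 0]],
    [1, [3.5, 0, -0.2], [0, 0, 0]]
  ]
}}

```text
time_s: 36.78
tool_pos: [0.4801, 0.0251, 0.242]
tool_rot: [-179.0, -0.1, 89.9]
force: [1.6, -0.3, 0.1]
grip_width: 0.0871
```

```bash
python3 go.py .4635 .312 .25 90
```

```text
t 36.7833 tcp [0.4801 0.0251 0.242 ] rpy [-1.79e+02 -1.00e-01  8.99e+01] grip 0.0871 F [ 1.6 -0.3  0.1]  -> shift [28.69 -1.72 -0.72] turn [-1.  -0.1 -0.1]
[-29.2  -2.9  22.5 104.6   0.9  79.1  -7. ]
```

>>> {"op": "servo_tool", "data": {
  "plan": [
    [1, [3, -0.1, -0.1], [0, 0, 0]],
    [1, [3, -0.2, -0.1], [0, 0, 0]],
    [1, [3, -0.2, -0.1], [-0.3, 0, 0]],
    [1, [3, -0.2, -0.1], [0, 0, 0]],
    [1, [3, -0.2, -0.1], [0, 0, 0]],
    [1, [3, -0.2, -0.1], [0, 0, 0]],
    [1, [3, -0.2, -0.1], [0, 0, 0]],
    [1, [2.5, -0.2, -0.1], [0, 0, 0]],
    [1, [1.8, 0, 0], [0, 0, 0]],
    [1, [1, 0, 0], [0, 0, 0]],
    [1, [0, 0, 0], [0, 0, 0]],
    [1, [0, 0, 0], [0, 0, 0]],
    [1, [0, 0, 0], [0, 0, 0]]
  ]
}}

```text
time_s: 37.87
tool_pos: [0.4459, 0.315, 0.2506]
tool_rot: [-179.4, -0.2, 92.7]
force: [-0.4, -0.3, -0.8]
grip_width: 0.0872
```

```bash
python3 go.py .4635 .312 .25 90
python3 - <<'E'
from cell import env
import cv2
cv2.imwrite("pics/w7.png",env.read_camera("wrist")["image"])
E
```

```text
t 37.8667 tcp [0.4459 0.315  0.2506] rpy [-1.7936e+02 -1.6000e-01  9.2670e+01] grip 0.0872 F [-0.4 -0.3 -0.8]  -> shift [-0.38  1.75  0.04] turn [-0.64 -0.15  2.67]
[-44.5   5.2   7.3  95.6  -1.2  79.6 -34.3]
```

View pics/w7.png

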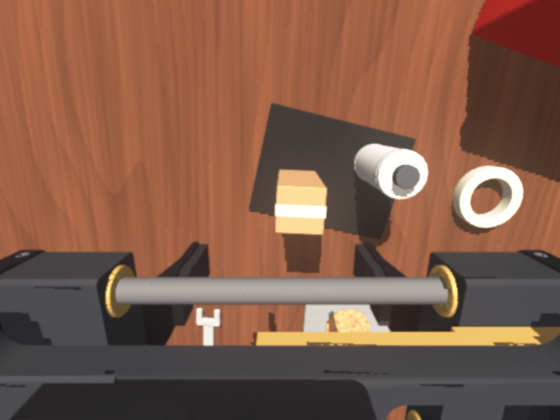

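Run:
```python
from cell import env
from h import *
o=env.get_obs();c=env.read_camera("wrist");T=wristT(o,c)
W=lambda u,v,z:ray(c,(u,v),z,T)[:2].round(4)
print("carton",W(301,207.5,.124),"edge",W(277,183,.124),W(277,231,.124),W(275,205,.124),W(327,205,.124),"cap",W(406,179,.129))
```

```text
carton [0.4649 0.3138] edge [0.4396 0.3378] [0.4417 0.2874] [0.4385 0.3151] [0.491  0.3177] cap [0.5639 0.3485]
```

>>> {"op": "servo_tool", "data": {
  "plan": [
    [1, [-0.1, 0.7, 0], [-0.2, 0, 1]],
    [1, [-0.1, 0.6, 0.2], [-0.1, 0, 1]],
    [1, [-0.1, 0.3, 0.5], [0, 0, 0.5]],
    [1, [0, 0, 1], [0, 0, 0]],
    [1, [0, 0, 1], [0, 0, 0]],
    [1, [0, 0, 1], [0, 0, 0]],
    [1, [0, 0, 1], [0, 0, 0]],
    [1, [0, 0, 0.6], [0, 0, 0]],
    [1, [0, 0, 0], [0, 0, 0]],
    [1, [0, 0, 0], [0, 0, 0]]
  ]
}}

```text
time_s: 38.8
tool_pos: [0.4651, 0.3056, 0.19]
tool_rot: [-179.6, 0.0, 89.3]
force: [0.7, -0.2, -0.2]
grip_width: 0.0871
```

```bash
python3 go.py .4635 .312 .07 90
```

```text
t 38.8 tcp [0.4651 0.3056 0.19  ] rpy [-1.796e+02  4.000e-02  8.933e+01] grip 0.0871 F [ 0.7 -0.2 -0.2]  -> shift [ 0.64 -0.09 12.  ] turn [-0.4   0.04 -0.67]
[-43.4   8.3   8.3  99.2  -1.5  72.9 -35.5]
```

>>> {"op": "servo_tool", "data": {
  "plan": [
    [1, [0.4, 0, 0.6], [-0.1, 0, -0.4]],
    [1, [0.2, 0, 1.2], [0, 0, 0]],
    [1, [0, 0, 1.4], [0, 0, 0]],
    [1, [0, 0, 1.4], [0, 0, 0]],
    [1, [0, 0, 1.2], [0, 0, 0]],
    [1, [0, 0, 0.7], [0, 0, 0]],
    [1, [0, 0, 0.2], [0, 0, 0]],
    [1, [0, 0, 0], [0, 0, 0]],
    [1, [0, 0, 0], [0, 0, 0]]
  ]
}}

```text
time_s: 39.55
tool_pos: [0.4648, 0.3158, 0.1184]
tool_rot: [-179.9, -0.2, 90.0]
force: [-0.6, 0.4, -0.1]
grip_width: 0.0869
```

```bash
python3 go.py .464 .312 .07 90
```

```text
t 39.55 tcp [0.4648 0.3158 0.1184] rpy [-1.7987e+02 -1.5000e-01  9.0000e+01] grip 0.0869 F [-0.6  0.4 -0.1]  -> shift [-0.39 -0.07  4.84] turn [-0.13 -0.15 -0.  ]
[-43.6  12.    7.7 103.6  -2.   64.6 -35.2]
```

>>> {"op": "servo_tool", "data": {
  "plan": [
    [1, [-0.3, 0, 0.6], [0, 0, 0]],
    [1, [0, 0, 1.2], [0, 0, 0]],
    [1, [0, 0, 1.2], [0, 0, 0]],
    [1, [0, 0, 0.9], [0, 0, 0]],
    [1, [0, 0, 0.5], [0, 0, 0]],
    [1, [0, 0, 0.2], [0, 0, 0]],
    [1, [0, 0, 0], [0, 0, 0]],
    [1, [0, 0, 0], [0, 0, 0]]
  ]
}}

```text
time_s: 40.22
tool_pos: [0.4655, 0.3131, 0.0685]
tool_rot: [-180.0, -0.2, 90.0]
force: [0.2, -0.1, 0.2]
grip_width: 0.0868
```

```bash
python3 go.py .464 .312 .07 90
```

```text
t 40.2167 tcp [0.4655 0.3131 0.0685] rpy [-179.97   -0.23   89.98] grip 0.0868 F [ 0.2 -0.1  0.2]  -> shift [-0.1  -0.15 -0.15] turn [-0.03 -0.23 -0.02]
[-43.3  14.8   7.7 106.4  -2.5  58.8 -34.5]
```

>>> {"op": "servo_tool", "data": {
  "plan": [
    [0, [0, 0, 0], [0, 0, 0]],
    [0, [0, 0, 0], [0, 0, 0]],
    [0, [0, 0, 0], [0, 0, 0]],
    [0, [0, 0, 0], [0, 0, 0]],
    [0, [0, 0, 0], [0, 0, 0]],
    [0, [0, 0, 0], [0, 0, 0]],
    [0, [0, 0, 0], [0, 0, 0]],
    [0, [0, 0, 0], [0, 0, 0]]
  ],
  "force": 30
}}

```text
time_s: 40.88
tool_pos: [0.4665, 0.3142, 0.0705]
tool_rot: [179.9, -0.4, 90.0]
force: [0.8, 0.3, -1.7]
grip_width: 0.0496
```

>>> {"op": "servo_tool", "data": {
  "plan": [
    [0, [0, 0, -0.5], [0, 0, 0]],
    [0, [0, 0, -1.2], [0, 0, 0]],
    [0, [0, 0, -1.6], [0, 0, 0]],
    [0, [0, 0, -1.8], [0, 0, 0]],
    [0, [0, 0, -1.8], [0, 0, 0]],
    [0, [0, 0, -1.8], [0, 0, 0]],
    [0, [0, 0, -1.8], [0, 0, 0]],
    [0, [0, 0, -1.8], [0, 0, 0]],
    [0, [0, 0, -1.6], [0, 0, 0]],
    [0, [0, 0, -1.2], [0, 0, 0]],
    [0, [0, 0, -0.8], [0, 0, 0]],
    [0, [0, 0, 0], [0, 0, 0]],
    [0, [0, 0, 0], [0, 0, 0]]
  ]
}}

```text
time_s: 41.97
tool_pos: [0.4646, 0.3107, 0.2435]
tool_rot: [180.0, -0.3, 89.9]
force: [-0.0, -0.7, -2.5]
grip_width: 0.05
```

```bash
python3 go.py .5598 .009 .25 90
```

```text
t 41.9667 tcp [0.4646 0.3107 0.2435] rpy [179.96  -0.26  89.92] grip 0.05 F [-0.  -0.7 -2.5]  -> shift [-30.15   9.57  -0.78] turn [ 0.04 -0.26 -0.08]
[-43.8   6.5   8.1  95.1  -1.1  78.3 -35.6]
```

>>> {"op": "servo_tool", "data": {
  "plan": [
    [0, [-0.8, 0.3, 0], [0, 0, 0]],
    [0, [-1.6, 0.5, -0.1], [0, 0, 0]],
    [0, [-2.2, 0.8, -0.1], [0, 0, 0]],
    [0, [-2.5, 0.9, -0.1], [0, 0, 0]],
    [0, [-2.5, 0.9, -0.1], [0, 0, 0]],
    [0, [-2.5, 0.9, -0.1], [0, 0, 0]],
    [0, [-2.5, 0.9, -0.1], [0, 0, 0]],
    [0, [-2.5, 0.9, -0.1], [0, 0, 0]],
    [0, [-2.5, 0.9, -0.1], [0, 0, 0]],
    [0, [-2.5, 0.9, -0.1], [0, 0, 0]],
    [0, [-2.5, 0.9, -0.1], [0, 0, 0]],
    [0, [-2, 0.8, -0.1], [0, 0, 0]],
    [0, [-1.4, 0.4, 0], [0, 0, 0]],
    [0, [-0.7, 0.2, 0], [0, 0, 0]],
    [0, [0, 0, 0], [0, 0, 0]],
    [0, [0, 0, 0], [0, 0, 0]]
  ]
}}

```text
time_s: 43.3
tool_pos: [0.5609, -0.0022, 0.2358]
tool_rot: [-178.4, 0.6, 89.8]
force: [0.2, 1.1, -2.9]
grip_width: 0.0498
```

```bash
python3 go.py .5598 .009 .078 90
```

```text
t 43.3 tcp [ 0.5609 -0.0022  0.2358] rpy [-178.36    0.56   89.77] grip 0.0498 F [ 0.2  1.1 -2.9]  -> shift [ 1.28  0.34 15.77] turn [-1.64  0.56 -0.23]
[-23.8   8.5  23.4  94.4  -2.9  79.4  -0.2]
```

>>> {"op": "servo_tool", "data": {
  "plan": [
    [0, [0.4, 0.1, 0.4], [-0.8, 0.2, 0]],
    [0, [0.3, 0, 0.8], [-0.4, 0.1, 0]],
    [0, [0, 0, 1.2], [0, 0, 0]],
    [0, [0, 0, 1.2], [0, 0, 0]],
    [0, [0, 0, 1.2], [0, 0, 0]],
    [0, [0, 0, 1.2], [0, 0, 0]],
    [0, [0, 0, 0.7], [0, 0, 0]],
    [0, [0, 0, 0], [0, 0, 0]],
    [0, [0, 0, 0], [0, 0, 0]]
  ]
}}

```text
time_s: 44.05
tool_pos: [0.5569, 0.0208, 0.1609]
tool_rot: [-179.5, -0.2, 90.9]
force: [0.9, 0.2, -1.4]
grip_width: 0.0499
```

```bash
python3 go.py .5598 .009 .078 90
```

```text
t 44.05 tcp [0.5569 0.0208 0.1609] rpy [-179.54   -0.18   90.91] grip 0.0499 F [ 0.9  0.2 -1.4]  -> shift [-1.21  0.33  8.28] turn [-0.46 -0.17  0.91]
[-24.7   9.9  22.2 101.6  -4.2  69.7  -0.4]
```

>>> {"op": "servo_tool", "data": {
  "plan": [
    [0, [-0.7, 0.2, 0.4], [-0.2, -0.1, 0.5]],
    [0, [-0.4, 0.1, 0.9], [0, 0, 0.3]],
    [0, [0, 0, 1.2], [0, 0, 0]],
    [0, [0, 0, 1.2], [0, 0, 0]],
    [0, [0, 0, 1.1], [0, 0, 0]],
    [0, [0, 0, 0.7], [0, 0, 0]],
    [0, [0, 0, 0.2], [0, 0, 0]],
    [0, [0, 0, 0], [0, 0, 0]],
    [0, [0, 0, 0], [0, 0, 0]]
  ]
}}

```text
time_s: 44.8
tool_pos: [0.5614, 0.0085, 0.0994]
tool_rot: [-180.0, -0.1, 90.0]
force: [-1.1, -0.0, -0.1]
grip_width: 0.05
```

```bash
python3 go.py .5598 .009 .078 90
```

```text
t 44.8 tcp [0.5614 0.0085 0.0994] rpy [-1.7995e+02 -7.0000e-02  8.9990e+01] grip 0.05 F [-1.1 -0.  -0.1]  -> shift [ 0.05 -0.16  2.14] turn [-0.05 -0.07 -0.01]
[-23.3  13.5  22.5 105.1  -5.9  62.5   1.3]
```

>>> {"op": "servo_tool", "data": {
  "plan": [
    [0, [0, -0.1, 0.5], [0, 0, 0]],
    [0, [0, 0, 0.8], [0, 0, 0]],
    [0, [0, 0, 0.6], [0, 0, 0]],
    [0, [0, 0, 0.2], [0, 0, 0]],
    [0, [0, 0, 0], [0, 0, 0]],
    [0, [0, 0, 0], [0, 0, 0]]
  ]
}}

```text
time_s: 45.3
tool_pos: [0.5622, 0.0089, 0.0786]
tool_rot: [179.8, -0.1, 90.0]
force: [0.5, -0.4, -2.2]
grip_width: 0.0495
```

>>> {"op": "servo_tool", "data": {
  "plan": [
    [0, [0, -0.05, 0.25], [0, 0, 0]],
    [0, [0, 0, 0.25], [0, 0, 0]]
  ]
}}

```text
time_s: 45.47
tool_pos: [0.5624, 0.0087, 0.0785]
tool_rot: [179.8, -0.2, 90.0]
force: [-6.7, -0.8, 16.3]
grip_width: 0.05
```

>>> {"op": "servo_tool", "data": {
  "plan": [
    [0, [0, 0, -0.05], [0, 0, 0]],
    [0.85, [0, 0, 0], [0, 0, 0]],
    [0.85, [0, 0, 0], [0, 0, 0]],
    [0.85, [0, 0, 0], [0, 0, 0]],
    [0.85, [0, 0, 0], [0, 0, 0]],
    [0.85, [0, 0, 0], [0, 0, 0]],
    [0.85, [0, 0, 0], [0, 0, 0]]
  ]
}}

```text
time_s: 46.05
tool_pos: [0.5645, 0.0089, 0.0811]
tool_rot: [179.5, -0.3, 90.0]
force: [-0.2, 0.4, -0.4]
grip_width: 0.0729
```

>>> {"op": "servo_tool", "data": {
  "plan": [
    [0.85, [0, 0, -0.5], [0, 0, 0]],
    [0.85, [0, 0, -1], [0, 0, 0]],
    [0.85, [0, 0, -1.5], [0, 0, 0]],
    [1, [0, 0, -2], [0, 0, 0]],
    [1, [0, 0, -2.5], [0, 0, 0]],
    [1, [0, 0, -2.5], [0, 0, 0]],
    [1, [0, 0, -2.5], [0, 0, 0]],
    [1, [0, 0, -2.2], [0, 0, 0]],
    [1, [0, 0, -1.5], [0, 0, 0]],
    [1, [0, 0, 0], [0, 0, 0]],
    [1, [0, 0, 0], [0, 0, 0]]
  ]
}}

```text
time_s: 46.97
tool_pos: [0.5623, 0.0074, 0.2573]
tool_rot: [179.4, -0.3, 89.9]
force: [0.7, 0.1, -0.2]
grip_width: 0.0867
```

```bash
python3 go.py .5625 .350 .25 90
```

```text
t 46.9667 tcp [0.5623 0.0074 0.2573] rpy [179.39  -0.25  89.93] grip 0.0867 F [ 0.7  0.1 -0.2]  -> shift [ 3.426e+01 -3.000e-02  8.700e-01] turn [ 0.61 -0.25 -0.07]
[-24.5   6.3  23.1  94.2  -2.7  79.4  -1.1]
```

>>> {"op": "servo_tool", "data": {
  "plan": [
    [1, [1.2, 0, 0], [0, 0, 0]],
    [1, [2.4, 0, 0], [0, 0, 0]],
    [1, [3, 0, 0], [0, 0, 0]],
    [1, [3, 0.05, 0], [0, 0, 0]],
    [1, [3, 0.05, 0], [0, 0, 0]],
    [1, [3, 0.05, 0], [0, 0, 0]],
    [1, [3, 0.05, 0], [0, 0, 0]],
    [1, [3, 0.05, 0], [0, 0, 0]],
    [1, [3, 0.05, 0], [0, 0, 0]],
    [1, [3, 0, 0], [0, 0, 0]],
    [1, [2.4, 0, 0], [0, 0, 0]],
    [1, [1.6, 0, 0], [0, 0, 0]],
    [1, [0.8, 0, 0], [0, 0, 0]],
    [1, [0, 0, 0], [0, 0, 0]],
    [1, [0, 0, 0], [0, 0, 0]],
    [1, [0, 0, 0], [0, 0, 0]]
  ]
}}

```text
time_s: 48.3
tool_pos: [0.5528, 0.3515, 0.236]
tool_rot: [-178.8, 0.4, 89.8]
force: [0.2, -0.6, -0.1]
grip_width: 0.0867
```

```bash
python3 go.py .5625 .350 .25 90
```

```text
t 48.3 tcp [0.5528 0.3515 0.236 ] rpy [-178.82    0.43   89.84] grip 0.0867 F [ 0.2 -0.6 -0.1]  -> shift [-0.16  0.94 -1.42] turn [-1.18  0.43 -0.17]
[-43.1  19.6  11.2  80.4  -4.1  81.6 -32.1]
```

>>> {"op": "servo_tool", "data": {
  "plan": [
    [1, [0, 0.3, 0.3], [-0.5, 0.1, 0]],
    [1, [0, 0.2, 0.8], [-0.4, 0.1, 0]],
    [1, [0, 0, 1], [0, 0, 0]],
    [1, [0, 0, 1], [0, 0, 0]],
    [1, [0, 0, 1], [0, 0, 0]],
    [1, [0, 0, 0.6], [0, 0, 0]],
    [1, [0, 0, 0], [0, 0, 0]],
    [1, [0, 0, 0], [0, 0, 0]]
  ]
}}

```text
time_s: 48.97
tool_pos: [0.5605, 0.3421, 0.1838]
tool_rot: [-179.8, 0.4, 89.2]
force: [-0.1, -0.0, 0.8]
grip_width: 0.0872
```

```bash
python3 go.py .563 .3505 .071 90
```

```text
t 48.9667 tcp [0.5605 0.3421 0.1838] rpy [-179.84    0.4    89.16] grip 0.0872 F [-0.1 -0.   0.8]  -> shift [ 0.92  0.27 11.27] turn [-0.16  0.4  -0.84]
[-42.7  20.5  11.4  85.2  -3.8  75.  -31.8]
```

>>> {"op": "servo_tool", "data": {
  "plan": [
    [1, [0.4, 0.1, 0.4], [-0.1, 0.1, -0.5]],
    [1, [0.2, 0, 1], [0, 0, -0.2]],
    [1, [0, 0, 1.2], [0, 0, 0]],
    [1, [0, 0, 1.2], [0, 0, 0]],
    [1, [0, 0, 1], [0, 0, 0]],
    [1, [0, 0, 0.6], [0, 0, 0]],
    [1, [0, 0, 0], [0, 0, 0]],
    [1, [0, 0, 0], [0, 0, 0]]
  ]
}}

```text
time_s: 49.63
tool_pos: [0.561, 0.3493, 0.123]
tool_rot: [-179.9, 0.3, 90.0]
force: [-0.1, -0.1, 0.1]
grip_width: 0.0866
```

```bash
python3 go.py .563 .3505 .071 90
```

```text
t 49.6333 tcp [0.561  0.3493 0.123 ] rpy [-179.89    0.31   90.03] grip 0.0866 F [-0.1 -0.1  0.1]  -> shift [0.15 0.21 5.2 ] turn [-0.11  0.31  0.03]
[-42.7  23.3  10.8  88.6  -4.4  68.7 -31.1]
```

>>> {"op": "servo_tool", "data": {
  "plan": [
    [1, [0, 0.2, 0.5], [0, 0.1, 0]],
    [1, [0, 0, 1.2], [0, 0, 0]],
    [1, [0, 0, 1.3], [0, 0, 0]],
    [1, [0, 0, 1.1], [0, 0, 0]],
    [1, [0, 0, 0.6], [0, 0, 0]],
    [1, [0, 0, 0.2], [0, 0, 0]],
    [1, [0, 0, 0], [0, 0, 0]],
    [1, [0, 0, 0], [0, 0, 0]]
  ]
}}

```text
time_s: 50.3
tool_pos: [0.5634, 0.3487, 0.0686]
tool_rot: [-179.9, 0.2, 90.0]
force: [-0.7, 0.3, 0.2]
grip_width: 0.0869
```

```bash
python3 go.py .563 .3505 .071 90
```

```text
t 50.3 tcp [0.5634 0.3487 0.0686] rpy [-179.9     0.21   89.99] grip 0.0869 F [-0.7  0.3  0.2]  -> shift [ 0.18 -0.04 -0.24] turn [-0.1   0.21 -0.01]
[-42.2  26.3  10.5  91.2  -5.   63.2 -30.5]
```

>>> {"op": "servo_tool", "data": {
  "plan": [
    [1, [0.15, 0, -0.2], [0, 0, 0]],
    [0, [0, 0, 0], [0, 0, 0]],
    [0, [0, 0, 0], [0, 0, 0]],
    [0, [0, 0, 0], [0, 0, 0]],
    [0, [0, 0, 0], [0, 0, 0]],
    [0, [0, 0, 0], [0, 0, 0]],
    [0, [0, 0, 0], [0, 0, 0]],
    [0, [0, 0, 0], [0, 0, 0]],
    [0, [0, 0, 0], [0, 0, 0]]
  ],
  "force": 30
}}

```text
time_s: 51.05
tool_pos: [0.565, 0.3517, 0.0738]
tool_rot: [179.9, 0.0, 90.0]
force: [0.4, -0.2, -0.4]
grip_width: 0.0493
```

>>> {"op": "servo_tool", "data": {
  "plan": [
    [0, [0, 0, -0.5], [0, 0, 0]],
    [0, [0, 0, -1.2], [0, 0, 0]],
    [0, [0, 0, -1.6], [0, 0, 0]],
    [0, [0, 0, -1.8], [0, 0, 0]],
    [0, [0, 0, -1.8], [0, 0, 0]],
    [0, [0, 0, -1.8], [0, 0, 0]],
    [0, [0, 0, -1.8], [0, 0, 0]],
    [0, [0, 0, -1.8], [0, 0, 0]],
    [0, [0, 0, -1.6], [0, 0, 0]],
    [0, [0, 0, -1.2], [0, 0, 0]],
    [0, [0, 0, -0.8], [0, 0, 0]],
    [0, [0, 0, 0], [0, 0, 0]],
    [0, [0, 0, 0], [0, 0, 0]]
  ]
}}

```text
time_s: 52.13
tool_pos: [0.5615, 0.3493, 0.2439]
tool_rot: [-179.7, 0.3, 90.0]
force: [0.1, -0.4, -3.8]
grip_width: 0.0495
```

```bash
python3 go.py .5598 .089 .24 90
```

```text
t 52.1333 tcp [0.5615 0.3493 0.2439] rpy [-179.75    0.31   89.96] grip 0.0495 F [ 0.1 -0.4 -3.8]  -> shift [-26.03  -0.15   0.53] turn [-0.25  0.3  -0.04]
[-42.9  19.5  11.4  79.6  -3.7  81.6 -31.6]
```

>>> {"op": "servo_tool", "data": {
  "plan": [
    [0, [-0.8, 0, 0], [0, 0, 0]],
    [0, [-1.6, 0, -0.1], [0, 0, 0]],
    [0, [-2.2, 0.05, -0.1], [0, 0, 0]],
    [0, [-2.5, 0.1, -0.1], [0, 0, 0]],
    [0, [-2.5, 0.1, -0.1], [0, 0, 0]],
    [0, [-2.5, 0.1, -0.1], [0, 0, 0]],
    [0, [-2.5, 0.1, -0.1], [0, 0, 0]],
    [0, [-2.5, 0.1, -0.1], [0, 0, 0]],
    [0, [-2.5, 0.1, -0.1], [0, 0, 0]],
    [0, [-2.2, 0.05, -0.1], [0, 0, 0]],
    [0, [-1.6, 0, 0], [0, 0, 0]],
    [0, [-1, 0, 0], [0, 0, 0]],
    [0, [-0.4, 0, 0], [0, 0, 0]],
    [0, [0, 0, 0], [0, 0, 0]],
    [0, [0, 0, 0], [0, 0, 0]]
  ]
}}

```text
time_s: 53.38
tool_pos: [0.557, 0.068, 0.2415]
tool_rot: [-178.3, 1.1, 89.3]
force: [-0.0, -0.3, -3.0]
grip_width: 0.0493
```

```bash
python3 go.py .5598 .089 .081 90
```

```text
t 53.3833 tcp [0.557  0.068  0.2415] rpy [-178.33    1.06   89.28] grip 0.0493 F [-0.  -0.3 -3. ]  -> shift [ 2.4   0.72 15.99] turn [-1.67  1.05 -0.73]
[-27.9   8.5  19.9  93.6  -2.1  80.3  -8.6]
```

>>> {"op": "servo_tool", "data": {
  "plan": [
    [0, [0.7, 0.3, 0.2], [-0.7, 0.4, -0.3]],
    [0, [0.5, 0.1, 0.3], [-0.4, 0.3, -0.2]],
    [0, [0.2, 0, 0.5], [0, 0, 0]],
    [0, [0, 0, 0.8], [0, 0, 0]],
    [0, [0, 0, 0.5], [0, 0, 0]],
    [0, [0, 0, 0], [0, 0, 0]],
    [0, [0, 0, 0], [0, 0, 0]]
  ]
}}

```text
time_s: 53.97
tool_pos: [0.5598, 0.091, 0.2138]
tool_rot: [-179.4, 0.2, 90.5]
force: [0.3, 0.5, -2.2]
grip_width: 0.0497
```

```bash
python3 go.py .5598 .089 .081 90
```

```text
t 53.9667 tcp [0.5598 0.091  0.2138] rpy [-179.37    0.18   90.48] grip 0.0497 F [ 0.3  0.5 -2.2]  -> shift [-0.16  0.14 13.28] turn [-0.63  0.19  0.48]
[-28.8   9.1  18.9  96.1  -2.9  76.   -8.9]
```

>>> {"op": "servo_tool", "data": {
  "plan": [
    [0, [0, 0.1, 0.5], [-0.3, 0.1, 0.3]],
    [0, [0, 0, 1], [0, 0, 0]],
    [0, [0, 0, 1.2], [0, 0, 0]],
    [0, [0, 0, 1.2], [0, 0, 0]],
    [0, [0, 0, 1.2], [0, 0, 0]],
    [0, [0, 0, 1], [0, 0, 0]],
    [0, [0, 0, 0.5], [0, 0, 0]],
    [0, [0, 0, 0], [0, 0, 0]],
    [0, [0, 0, 0], [0, 0, 0]]
  ]
}}

```text
time_s: 54.72
tool_pos: [0.5597, 0.0894, 0.1394]
tool_rot: [-179.6, 0.2, 90.0]
force: [0.6, -0.4, -2.3]
grip_width: 0.0493
```

```bash
python3 go.py .5598 .089 .081 90
```

```text
t 54.7167 tcp [0.5597 0.0894 0.1394] rpy [-1.7958e+02  1.5000e-01  9.0030e+01] grip 0.0493 F [ 0.6 -0.4 -2.3]  -> shift [-0.02  0.06  5.84] turn [-0.42  0.15  0.03]
[-28.4  12.   18.8 101.6  -4.1  67.5  -8.4]
```

>>> {"op": "servo_tool", "data": {
  "plan": [
    [0, [0, 0, 0.5], [-0.2, 0.1, 0]],
    [0, [0, 0, 1], [0, 0, 0]],
    [0, [0, 0, 1.2], [0, 0, 0]],
    [0, [0, 0, 1.1], [0, 0, 0]],
    [0, [0, 0, 0.7], [0, 0, 0]],
    [0, [0, 0, 0.3], [0, 0, 0]],
    [0, [0, 0, 0], [0, 0, 0]],
    [0, [0, 0, 0], [0, 0, 0]]
  ]
}}

```text
time_s: 55.38
tool_pos: [0.5602, 0.0895, 0.087]
tool_rot: [-179.9, 0.0, 90.0]
force: [-0.1, -0.3, -1.8]
grip_width: 0.0494
```

```bash
python3 go.py .5598 .089 .081 90
```

```text
t 55.3833 tcp [0.5602 0.0895 0.087 ] rpy [-1.799e+02  2.000e-02  9.003e+01] grip 0.0494 F [-0.1 -0.3 -1.8]  -> shift [-0.05 -0.04  0.6 ] turn [-0.1   0.02  0.03]
[-27.9  14.8  18.5 104.8  -5.3  61.3  -7.4]
```

>>> {"op": "servo_tool", "data": {
  "plan": [
    [0, [0, 0, 0.35], [0, 0, 0]],
    [0, [0, -0.05, 0.3], [0, 0, 0]],
    [0, [0, 0, 0], [0, 0, 0]]
  ]
}}

```text
time_s: 55.63
tool_pos: [0.5612, 0.0898, 0.0819]
tool_rot: [179.9, -0.0, 90.0]
force: [-0.1, -0.2, -2.4]
grip_width: 0.0494
```

>>> {"op": "servo_tool", "data": {
  "plan": [
    [0, [0, -0.05, 0.25], [0, 0, 0]],
    [0, [0, 0, 0.25], [0, 0, 0]]
  ]
}}

```text
time_s: 55.8
tool_pos: [0.5617, 0.0901, 0.0815]
tool_rot: [179.8, -0.1, 90.0]
force: [-7.4, -1.1, 18.3]
grip_width: 0.0492
```

>>> {"op": "servo_tool", "data": {
  "plan": [
    [0, [0, 0, -0.05], [0, 0, 0]],
    [0.85, [0, 0, 0], [0, 0, 0]],
    [0.85, [0, 0, 0], [0, 0, 0]],
    [0.85, [0, 0, 0], [0, 0, 0]],
    [0.85, [0, 0, 0], [0, 0, 0]],
    [0.85, [0, 0, 0], [0, 0, 0]],
    [0.85, [0, 0, 0], [0, 0, 0]]
  ]
}}

```text
time_s: 56.38
tool_pos: [0.5643, 0.0907, 0.0845]
tool_rot: [179.5, -0.2, 90.0]
force: [-0.3, -0.3, 0.4]
grip_width: 0.0728
```

>>> {"op": "servo_tool", "data": {
  "plan": [
    [0.85, [0, 0, -0.5], [0, 0, 0]],
    [0.85, [0, 0, -1], [0, 0, 0]],
    [0.85, [0, 0, -1.5], [0, 0, 0]],
    [1, [0, 0, -2], [0, 0, 0]],
    [1, [0, 0, -2.5], [0, 0, 0]],
    [1, [0, 0, -2.5], [0, 0, 0]],
    [1, [0, 0, -2.5], [0, 0, 0]],
    [1, [0, 0, -2.2], [0, 0, 0]],
    [1, [-1.5, 0, -1.5], [0, 0, 0]],
    [1, [-2.5, 0, -1], [0, 0, 0]],
    [1, [-2.5, 0, 0], [0, 0, 0]],
    [1, [-1.5, 0, 0], [0, 0, 0]],
    [1, [0, 0, 0], [0, 0, 0]],
    [1, [0, 0, 0], [0, 0, 0]],
    [1, [0, 0, 0], [0, 0, 0]]
  ]
}}

```text
time_s: 57.63
tool_pos: [0.563, 0.0085, 0.2772]
tool_rot: [178.9, -0.4, 90.2]
force: [-0.5, -0.2, 0.4]
grip_width: 0.0873
```

```bash
python3 go.py .5598 .009 .26 90
python3 - <<'E'
from cell import env
import cv2
im=env.read_camera("wrist")["image"]
cv2.imwrite("pics/w8.png",cv2.resize(im[20:300,140:440],None,fx=2,fy=2,interpolation=2))
E
```

```text
t 57.6333 tcp [0.563  0.0085 0.2772] rpy [178.94  -0.37  90.17] grip 0.0873 F [-0.5 -0.2  0.4]  -> shift [ 0.04 -0.35  1.71] turn [ 1.06 -0.37  0.17]
[-24.2   5.6  22.6  92.7  -2.5  81.1  -1.2]
```

Run:
```python
from cell import env
from h import *
o=env.get_obs();c=env.read_camera("wrist");T=wristT(o,c);im=c["image"];hs=cv2.cvtColor(im,cv2.COLOR_BGR2HSV)
# expected pixels of cap and carton top
Ti=np.linalg.inv(T)
def px(p):
    q=Ti[:3,:3]@np.array(p)+Ti[:3,3]; return np.array([c["fx"]*q[0]/q[2]+c["cx"],c["fy"]*q[1]/q[2]+c["cy"]])
for n,p,m,k in(("cap",(.5598,.089,.137),(hs[...,2]<150)&(hs[...,1]<60),16),("carton",(.5598,.009,.132),(hs[...,1]>70)&(hs[...,0]>10)&(hs[...,0]<22)&(hs[...,2]>200),40),("tape",(.5598,.009,.132),(hs[...,1]<40)&(hs[...,2]>200),32)):
    e=px(p);m=m.astype(np.uint8);z=np.zeros_like(m);a,b=e.round().astype(int);z[b-k:b+k,a-k:a+k]=1
    nn,l,s,ce=cv2.connectedComponentsWithStats(m*z)
    i=1+np.argmax(s[1:,4]);print(n,"exp",e.round(1),"got",ce[i].round(1),s[i],"world",ray(c,ce[i],p[2],T).round(4))
    cn=max(cv2.findContours((l==i).astype(np.uint8),0,2)[0],key=cv2.contourArea);print(cv2.minAreaRect(cn))
# third-view comparison with the start pictures: template shift of tin & carton & nut
for v,bx in(("side",{"tin":(255,213,28,55),"carton":(268,184,34,30),"nut":(219,250,16,14)}),("scene",{"tin":(296,193,28,40),"carton":(255,200,34,50),"nut":(327,258,18,14)})):
    a=cv2.imread(f"pics/{v}0.png");b=env.read_camera(v)["image"]
    for n,(x,y,w,h) in bx.items():
        r=cv2.matchTemplate(b[y-12:y+h+12,x-12:x+w+12],a[y:y+h,x:x+w],cv2.TM_CCOEFF_NORMED);_,mx,_,l=cv2.minMaxLoc(r);print(v,n,"px shift",l[0]-12,l[1]-12,round(mx,3))
```

```text
cap exp [275.5 124.5] got [278.8 124.7] [268 113  22  24 428] world [0.563  0.0888 0.137 ]
((278.5, 124.5), (23.0, 21.0), 90.0)
carton exp [275.7 202.3] got [273.1 184.9] [ 251  162   52   45 1444] world [0.5571 0.0279 0.132 ]
((276.5, 184.0), (44.0, 51.0), 90.0)
tape exp [275.7 202.3] got [276.4 206.4] [244 200  63  16 577] world [0.5605 0.0044 0.132 ]
((274.7441711425781, 206.82177734375), (13.912725448608398, 62.25078582763672), 86.49646759033203)
side tin px shift -3 -1 0.958
side carton px shift -1 -1 0.972
side nut px shift 0 0 0.999
scene tin px shift 1 2 0.961
scene carton px shift -1 1 0.992
scene nut px shift 0 0 1.0
```

```bash
python3 -c "
from cell import env
print(env.sign_off())"
```

```text
the job is handed in; nothing more can be done
None
```

I carried the job through and handed it in at about 58 s of the 117 s allowed. The hand-in gives no verdict.

I moved the tin and then the carton onto the mat and stood the coupling on the clamp bed. After that I set the carton and the tin back on their pads. Everything was released, and the gripper finished about 0.14 m above the tin.

**Checks:**

| Item | Last reading | Allowed |
|---|---|---|
| Coupling | about 3–4 mm from midway between the jaws | 12 mm |
| Tin | about 3 mm off the round pad's centre | 13 mm |
| Carton | within 1–5 mm of the square pad's centre, depending on the feature used | 13 mm |
| Carton heading | gripper let go at yaw 90.0°, square to the pad | 0.25 rad |
| Nut | 0 px shift in both fixed cameras | 25 mm |

- **Coupling:** this was read from the wrist camera just after I released it. I did not look at it again at the end.
- **Tin and carton:** by then I had used up the picture limit, so I checked these by numbers only. The template match to the start pictures was good (0.96–0.99, shifts of 3 px at most), which suggests both stand upright.
- **Disagreement:** the carton's tape gave y about 5 mm off, while the gripper's release pose said under 1 mm. The carton's colour mask read 19 mm off, but it caught only part of the top, so I did not use it.

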